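Ready the vial mixer

TASK

Get the vial mixer ready for its next batch: fit one keyed carrier on each of its two spindles, turned so that the key enters the keyway and pushed fully down onto the seat, and only then throw the run lever fully over to the back. Also line up all the metal vial blocks in the tray, one in each printed outline and square against the back fence, filling the outlines from the end-stop end without leaving a gap. Leave the other things on the bench where they are.

Things in the scene. Friction and masses are not known exactly. Their poses are not given: they have to be found in the camera images.
- carrier0: White four-cup carrier. Square hub 40 x 40 mm, 40 mm tall, faces square to x and y; four arms 8 mm thick at its bottom, reach 54 mm, with cups 10 mm high. Through bore 22 mm square with one keyway, 12 mm wide, on the +x side to 18 mm from the axis; the +x arm has a flat grey rib, top at 10 mm. Origin: on the axis, underside; z up. 0.1 to 0.2 kg. Both alike.
- spindle0_seat (a point): On the axis of an upright keyed shaft, on the round flange that a seated carrier's underside rests on, 49 mm above the bench. z up, x the way the key points. Shaft 17 mm thick, 50 mm tall above here, tapered tip; key 8 mm wide, to 15.5 mm from the axis, top 34 mm above here (4 mm wide lead to 39). Carrier's +x must match; play 2 mm, 0.15 rad. Friction holds its angle (0.25 N m).
- carrier1: White four-cup carrier. Square hub 40 x 40 mm, 40 mm tall, faces square to x and y; four arms 8 mm thick at its bottom, reach 54 mm, with cups 10 mm high. Through bore 22 mm square with one keyway, 12 mm wide, on the +x side to 18 mm from the axis; the +x arm has a flat grey rib, top at 10 mm. Origin: on the axis, underside; z up. 0.1 to 0.2 kg. Both alike.
- spindle1_seat (a point): On the axis of an upright keyed shaft, on the round flange that a seated carrier's underside rests on, 49 mm above the bench. z up, x the way the key points. Shaft 17 mm thick, 50 mm tall above here, tapered tip; key 8 mm wide, to 15.5 mm from the axis, top 34 mm above here (4 mm wide lead to 39). Carrier's +x must match; play 2 mm, 0.15 rad. Friction holds its angle (0.25 N m).
- mixer: Bench mixer, fixed: housing 110 x 330 mm (x, y), 45 mm tall; on its top spindle 0 at local y = -110 mm, spindle 1 at y = +40 mm and the run lever at y = +130 mm, all at x = 0. Origin: centre of the underside; front faces local -x.
- runlever (a joint): Angle of the run lever: 0 as found (leaning 0.5 rad to the mixer's front, local -x), 1.0 rad thrown fully over to its back (local +x). It stays where it is left and needs only a light push (about 2 N).
- runlever_tip (a point): Centre of the black 26 mm ball on the end of the run lever's 10 mm rod, 50 mm from the pivot; the pivot is 67 mm above the bench at the mixer's local (0, +130) mm, axis along local y. Ball 111 mm above the bench at either end of the swing, 117 mm when upright. The lever's base is 70 x 50 mm, 25 mm tall on the housing.
- tray: Staging tray, fixed: 100 x 360 mm (x, y), floor 6 mm above the bench. Along its +x long side a straight back fence, face at local x = +40 mm, top 26 mm above the bench; at its +y end a low end stop, face at local y = +172 mm, top 18 mm above the bench. Four outlines 64 x 50 mm printed on the floor, 82 mm apart in a row. Origin: centre of the underside.
- place0 (a point): On the tray's floor, middle of printed outline 1 counted from the end stop: where a block's origin is when it stands in the outline with a short (46 mm) end flat against the fence. x towards the fence, y along it towards the end stop.
- place1 (a point): On the tray's floor, middle of printed outline 2 counted from the end stop: where a block's origin is when it stands in the outline with a short (46 mm) end flat against the fence. x towards the fence, y along it towards the end stop.
- place2 (a point): On the tray's floor, middle of printed outline 3 counted from the end stop: where a block's origin is when it stands in the outline with a short (46 mm) end flat against the fence. x towards the fence, y along it towards the end stop.
- place3 (a point): On the tray's floor, middle of printed outline 4 counted from the end stop: where a block's origin is when it stands in the outline with a short (46 mm) end flat against the fence. x towards the fence, y along it towards the end stop.
- block0: Bare metal vial block 64 x 46 mm (x, y), 30 mm tall, six black vial caps set flush in its top; along its middle (local x) an upright grip bar 52 mm long, 12 mm thick, its top 54 mm above the underside. Origin: centre of the underside; z up. 0.18 to 0.35 kg. All alike, either way round is right; two to four are there, the others absent.
- block1: Bare metal vial block 64 x 46 mm (x, y), 30 mm tall, six black vial caps set flush in its top; along its middle (local x) an upright grip bar 52 mm long, 12 mm thick, its top 54 mm above the underside. Origin: centre of the underside; z up. 0.18 to 0.35 kg. All alike, either way round is right; two to four are there, the others absent.
- block2: Bare metal vial block 64 x 46 mm (x, y), 30 mm tall, six black vial caps set flush in its top; along its middle (local x) an upright grip bar 52 mm long, 12 mm thick, its top 54 mm above the underside. Origin: centre of the underside; z up. 0.18 to 0.35 kg. All alike, either way round is right; two to four are there, the others absent.
- block3: Bare metal vial block 64 x 46 mm (x, y), 30 mm tall, six black vial caps set flush in its top; along its middle (local x) an upright grip bar 52 mm long, 12 mm thick, its top 54 mm above the underside. Origin: centre of the underside; z up. 0.18 to 0.35 kg. All alike, either way round is right; two to four are there, the others absent.
- jar: Bystander: small capped glass jar, 54 mm wide and 65 mm tall; not part of the job. Origin: centre of its underside.
- beaker: Bystander: glass beaker, 68 mm wide and 85 mm tall; not part of the job. Origin: centre of its underside.
- wash_bottle: Bystander: white wash bottle, 64 mm wide and 160 mm tall; not part of the job. Origin: centre of its underside.
- amber_bottle: Bystander: amber bottle, 70 mm wide and 130 mm tall; not part of the job. Origin: centre of its underside.
- brush: Bystander: flat brush lying on the bench; not part of the job. Origin: on its handle's side, on the bench.
- screwdriver: Bystander: screwdriver lying on the bench; not part of the job. Origin: on its handle's side, on the bench.
- vial_bin: Bystander: grey open bin 120 x 160 x 50 mm; not part of the job. Origin: centre of its underside.
- notebook: Bystander: blue closed notebook 150 x 210 x 12 mm; not part of the job. Origin: centre of its underside.
Not all that is in view belongs to the job. Leave any turquoise look-alike of the carrier1 alone. Leave any pink look-alike of the block0 alone.

How it is judged:
On the way, in this order (a step that is already met when the one before it is completed fails the run):
1. both spindles carry a carrier, keyed and fully down (((horizontal distance between carrier0 and spindle0_seat below 0.004 m and z of carrier0 in the frame of spindle0_seat between -0.004 and 0.004 m and angle between carrier0's own z axis and vertical below 0.06 rad and angle between the x axis of carrier0 and the x axis of spindle0_seat, either way round below 0.2 rad) or (horizontal distance between carrier1 and spindle0_seat below 0.004 m and z of carrier1 in the frame of spindle0_seat between -0.004 and 0.004 m and angle between carrier1's own z axis and vertical below 0.06 rad and angle between the x axis of carrier1 and the x axis of spindle0_seat, either way round below 0.2 rad)) and ((horizontal distance between carrier0 and spindle1_seat below 0.004 m and z of carrier0 in the frame of spindle1_seat between -0.004 and 0.004 m and angle between carrier0's own z axis and vertical below 0.06 rad and angle between the x axis of carrier0 and the x axis of spindle1_seat, either way round below 0.2 rad) or (horizontal distance between carrier1 and spindle1_seat below 0.004 m and z of carrier1 in the frame of spindle1_seat between -0.004 and 0.004 m and angle between carrier1's own z axis and vertical below 0.06 rad and angle between the x axis of carrier1 and the x axis of spindle1_seat, either way round below 0.2 rad))), for 0.2 s.
2. the run lever is thrown over to the back (value of joint runlever above 0.85 rad), for 0.2 s.
At the end, for the whole second after the job is handed in: A carrier keyed, level and fully down (4 mm) on each spindle; lever past 0.85 rad; every block upright in its own outline, within 4 mm of the fence, 7 mm of the outline's middle along it, square within 0.08 rad; outlines filled from the end stop without a gap; all at rest (all of step 1 and value of joint runlever above 0.85 rad and ((x of block0 in the frame of place0 between -0.004 and 0.004 m and y of block0 in the frame of place0 between -0.007 and 0.007 m and z of block0 in the frame of place0 below 0.004 m and angle between the x axis of block0 and the x axis of place0, either way round below 0.08 rad and angle between block0's own z axis and vertical below 0.06 rad) or (x of block0 in the frame of place1 between -0.004 and 0.004 m and y of block0 in the frame of place1 between -0.007 and 0.007 m and z of block0 in the frame of place1 below 0.004 m and angle between the x axis of block0 and the x axis of place1, either way round below 0.08 rad and angle between block0's own z axis and vertical below 0.06 rad and horizontal distance between any of block1, block2, block3 and place0 below 0.02 m) or (x of block0 in the frame of place2 between -0.004 and 0.004 m and y of block0 in the frame of place2 between -0.007 and 0.007 m and z of block0 in the frame of place2 below 0.004 m and angle between the x axis of block0 and the x axis of place2, either way round below 0.08 rad and angle between block0's own z axis and vertical below 0.06 rad and horizontal distance between any of block1, block2, block3 and place1 below 0.02 m) or (x of block0 in the frame of place3 between -0.004 and 0.004 m and y of block0 in the frame of place3 between -0.007 and 0.007 m and z of block0 in the frame of place3 below 0.004 m and angle between the x axis of block0 and the x axis of place3, either way round below 0.08 rad and angle between block0's own z axis and vertical below 0.06 rad and horizontal distance between any of block1, block2, block3 and place2 below 0.02 m)) and ((x of block1 in the frame of place0 between -0.004 and 0.004 m and y of block1 in the frame of place0 between -0.007 and 0.007 m and z of block1 in the frame of place0 below 0.004 m and angle between the x axis of block1 and the x axis of place0, either way round below 0.08 rad and angle between block1's own z axis and vertical below 0.06 rad) or (x of block1 in the frame of place1 between -0.004 and 0.004 m and y of block1 in the frame of place1 between -0.007 and 0.007 m and z of block1 in the frame of place1 below 0.004 m and angle between the x axis of block1 and the x axis of place1, either way round below 0.08 rad and angle between block1's own z axis and vertical below 0.06 rad and horizontal distance between any of block0, block2, block3 and place0 below 0.02 m) or (x of block1 in the frame of place2 between -0.004 and 0.004 m and y of block1 in the frame of place2 between -0.007 and 0.007 m and z of block1 in the frame of place2 below 0.004 m and angle between the x axis of block1 and the x axis of place2, either way round below 0.08 rad and angle between block1's own z axis and vertical below 0.06 rad and horizontal distance between any of block0, block2, block3 and place1 below 0.02 m) or (x of block1 in the frame of place3 between -0.004 and 0.004 m and y of block1 in the frame of place3 between -0.007 and 0.007 m and z of block1 in the frame of place3 below 0.004 m and angle between the x axis of block1 and the x axis of place3, either way round below 0.08 rad and angle between block1's own z axis and vertical below 0.06 rad and horizontal distance between any of block0, block2, block3 and place2 below 0.02 m)) and ((x of block2 in the frame of place0 between -0.004 and 0.004 m and y of block2 in the frame of place0 between -0.007 and 0.007 m and z of block2 in the frame of place0 below 0.004 m and angle between the x axis of block2 and the x axis of place0, either way round below 0.08 rad and angle between block2's own z axis and vertical below 0.06 rad) or (x of block2 in the frame of place1 between -0.004 and 0.004 m and y of block2 in the frame of place1 between -0.007 and 0.007 m and z of block2 in the frame of place1 below 0.004 m and angle between the x axis of block2 and the x axis of place1, either way round below 0.08 rad and angle between block2's own z axis and vertical below 0.06 rad and horizontal distance between any of block0, block1, block3 and place0 below 0.02 m) or (x of block2 in the frame of place2 between -0.004 and 0.004 m and y of block2 in the frame of place2 between -0.007 and 0.007 m and z of block2 in the frame of place2 below 0.004 m and angle between the x axis of block2 and the x axis of place2, either way round below 0.08 rad and angle between block2's own z axis and vertical below 0.06 rad and horizontal distance between any of block0, block1, block3 and place1 below 0.02 m) or (x of block2 in the frame of place3 between -0.004 and 0.004 m and y of block2 in the frame of place3 between -0.007 and 0.007 m and z of block2 in the frame of place3 below 0.004 m and angle between the x axis of block2 and the x axis of place3, either way round below 0.08 rad and angle between block2's own z axis and vertical below 0.06 rad and horizontal distance between any of block0, block1, block3 and place2 below 0.02 m)) and ((x of block3 in the frame of place0 between -0.004 and 0.004 m and y of block3 in the frame of place0 between -0.007 and 0.007 m and z of block3 in the frame of place0 below 0.004 m and angle between the x axis of block3 and the x axis of place0, either way round below 0.08 rad and angle between block3's own z axis and vertical below 0.06 rad) or (x of block3 in the frame of place1 between -0.004 and 0.004 m and y of block3 in the frame of place1 between -0.007 and 0.007 m and z of block3 in the frame of place1 below 0.004 m and angle between the x axis of block3 and the x axis of place1, either way round below 0.08 rad and angle between block3's own z axis and vertical below 0.06 rad and horizontal distance between any of block0, block1, block2 and place0 below 0.02 m) or (x of block3 in the frame of place2 between -0.004 and 0.004 m and y of block3 in the frame of place2 between -0.007 and 0.007 m and z of block3 in the frame of place2 below 0.004 m and angle between the x axis of block3 and the x axis of place2, either way round below 0.08 rad and angle between block3's own z axis and vertical below 0.06 rad and horizontal distance between any of block0, block1, block2 and place1 below 0.02 m) or (x of block3 in the frame of place3 between -0.004 and 0.004 m and y of block3 in the frame of place3 between -0.007 and 0.007 m and z of block3 in the frame of place3 below 0.004 m and angle between the x axis of block3 and the x axis of place3, either way round below 0.08 rad and angle between block3's own z axis and vertical below 0.06 rad and horizontal distance between any of block0, block1, block2 and place2 below 0.02 m)) and linear speed of each of carrier0, carrier1, block0, block1, block2, block3 below 0.02 m/s); the robot touches nothing.
It fails at once if one of the other things on the bench is moved more than 6 cm (distance of any of jar, beaker, wash_bottle, amber_bottle, brush, screwdriver, vial_bin, notebook from where it was at the start of the episode above 0.06 m).
Of block0, block1, block2, block3 only 2 to 4 are there at a start; the rules pass over those that are not, and their reading is None.
At some moment in a run one of block0, block1, block2, block3, carrier0, carrier1 may be knocked a few centimetres aside while the robot is not near it.
It also fails if it takes over 210 s, if anything falls off the work surface, if the arm or the gripper's body presses on something with over 40 N, if the wrist force passes 120 N, or if a joint passes its speed limit or range.

ROBOT

A 7-joint arm with a two-finger parallel gripper is mounted at the origin on the work surface. World frame = base frame: x ahead of the robot, y to its left, z up, the work surface at z = 0. Lengths are in m, angles in rad, forces in N, time in s.
With the tool pointing down it reaches from about 0.4 to 0.85 m from the base axis. Payload 4.5 kg.
Tool frame: the origin (TCP) lies at the very end of the fingers, on their centre line; the grasp point (between the pads) lies 19 mm behind it (tcp_to_grasp is the distance from the TCP to the grasp point, in m); z points along the fingers, y is the line along which they close (so a half turn about z gives the same grasp; the last joint's range is limited). The gripper opens to 88 mm and grips with 3 to 60 N. Pads are 18 mm wide; open, the fingers measure 123 mm over their backs; the gripper's body (75 mm by 187 mm) begins 45 mm behind the grasp point.
Start: joints at [-1.261, 0.689, -0.195, 1.565, 0.157, 0.902, -0.215], TCP at [0.17, 0.601, 0.239] pointing down, gripper open.
Joint ranges: [-3.01, 3.01], [-0.46, 2.08], [-1.47, 1.51], [0.13, 2.56], [-1, 4.14], [0.04, 2.09], [-2.66, 2.66]. Speed limits (rad/s): [2.57, 2.57, 3.14, 3.14, 3.14, 3.14, 3.14].

INTERFACE

Orientations are given as a unit quaternion [w, x, y, z].
In Python, from workcell import sense, grab_frame, calibration, hand_in, tcp_to_grasp gives the robot as it stands.
- The arm moves only by the tool jog_arm, never from a script. Its argument "deltas" is a list of rows, each a list of 6 numbers: the shift along the tool's x, y, z normalised to -1 to 1, where 1 is 0.03 m, then the turn, a rotation vector about the tool's x, y, z normalised to -1 to 1, where 1 is 6 degrees. In form: [[x, y, z, ax, ay, az], ...]. A call has 1 to 10 rows; each row shifts and turns the commanded pose from where the row before left it, along the tool's axes as they then stand; what a row does not reach is not made up. A row lasts 1/8 s, in which the tool goes at most 62.5 mm and 10.7 degrees, less where a joint would pass 70% of its speed; a pose out of reach is approached as far as the arm can. A call with a number of a shift or a turn outside -1 to 1 is refused whole. A call with a gripper value outside its range is refused whole. "fingers" is the opening, from 0 (shut) to 1 (fully open), set as the call begins (left out, the last holds). The fingers move at their own pace and stop on an object; "grip_force" is the grip in N (left out, the last holds). Time passes only in rows, so rows that do not move let the fingers close. It gives the time, the measured TCP pose, the force, the opening and the grip force at its end, in the units of the state.
- sense(): the state, without advancing time (a new reading comes with each control period).
- grab_frame(name): name is "side" or "top"; returns (picture, depth): 420x560x3 uint8, red, green, blue; 420x560 float32, m along the optical axis (not along the pixel's ray), 0 where there is no reading.
- calibration(name): a dict with "fx", "fy", "cx", "cy" (pixels), "R" (3x3) and "t" (3): a world point X has camera coordinates R X + t. Camera axes: x right, y down, z forward; pixel columns grow to the right and rows downward; lengths in m; the calibration is good to about 2 mm. A picture is of the moment at which its call begins. calibration takes no time and is no camera call.
- hand_in(): hands the job in; it is judged then, once.
The state is a dict: "t": time; "joints": joint angles; "qvel": joint speeds; "effort": joint torques, N m; "tcp_pos": TCP position; "tool_rot": TCP orientation; "contact_force": force on the tool from outside, world axes, zero at the start; "torque": the same for the moment, N m; "opening": opening from 0.0 (shut) to 1.0 (fully open); "grasp_force": force on a finger pad.
Only numpy, scipy, OpenCV 4.12 (cv2) and the standard library are available. Lean on these libraries where they do the work, as an engineer would, in place of code of your own. Each camera call takes 0.05 s, during which the arm holds its last target. There are 200 camera calls.

## Working session

There is one attempt and no reset: what is moved stays moved. The work goes in short steps, Python scripts to look and compute and a tool call to move; the robot and the scene stay as the last step left them, time stands still between calls to the robot, and variables do not carry over. Pictures are saved under pics/ and viewed, at most 14 in all, crops included, and the job is handed in when it is done.

Besides the shell and the picture viewer there is one more tool, called after ">>>" by a JSON object that holds its "fn" and its "kwargs". jog_arm: Moves the arm, as the interface text tells. Its arguments: {"type":"object","properties":{"deltas":{"type":"array","items":{"type":"array","items":{"type":"number","minimum":-1,"maximum":1}}},"fingers":{"type":"number"},"grip_force":{"type":"number"}},"required":["deltas"]}

```bash
mkdir -p pics; cat > h.py <<'E'
import numpy as np,cv2
from workcell import *
def snap(name,fn=None):
    im,d=grab_frame(name)
    np.savez('%s.npz'%name,im=im,d=d)
    if fn: cv2.imwrite('pics/'+fn,im[:,:,::-1])
    return im,d
def load(name):
    z=np.load('%s.npz'%name); return z['im'],z['d']
def cloud(name,d):
    c=calibration(name);R=np.array(c['R']);t=np.array(c['t'])
    v,u=np.mgrid[:d.shape[0],:d.shape[1]]
    P=np.stack([(u-c['cx'])/c['fx']*d,(v-c['cy'])/c['fy']*d,d],-1)
    return (P-t)@R
def ray(name,u,v,z):
    c=calibration(name);R=np.array(c['R']);t=np.array(c['t'])
    o=-R.T@t; r=R.T@np.array([(u-c['cx'])/c['fx'],(v-c['cy'])/c['fy'],1])
    return o+r*(z-o[2])/r[2]
E
python3 - <<'E'
from h import *
for n in('top','side'):
    im,d=snap(n,n+'0.png'); c=calibration(n)
    print(n,c['fx'],c['cx'],c['cy'],-np.array(c['R']).T@np.array(c['t']),np.round(c['R'],2).tolist())
s=sense();print({k:np.round(v,3).tolist() for k,v in s.items()},tcp_to_grasp)
E
```

```text
top 513.4591267602608 288.7577542178603 207.44569415547926 [0.15831563 0.01134958 1.69870209] [[-0.02, -1.0, 0.01], [-0.97, 0.02, -0.23], [0.23, -0.01, -0.97]]
side 540.300052883758 285.62008968738087 213.35396347446073 [-0.2984379  -1.14889978  1.31527173] [[0.83, -0.56, 0.02], [-0.36, -0.55, -0.75], [0.43, 0.62, -0.66]]
{'t': 0.1, 'joints': [-1.261, 0.69, -0.195, 1.566, 0.157, 0.902, -0.215], 'qvel': [0.0, 0.0, -0.001, -0.003, 0.001, 0.001, 0.001], 'effort': [-0.003, -52.85, -1.272, -15.384, -0.053, 0.002, 0.0], 'tcp_pos': [0.17, 0.601, 0.238], 'tool_rot': [-0.0, 0.137, 0.991, -0.001], 'contact_force': [1.813, -0.704, 0.774], 'torque': [-0.005, 0.046, -0.007], 'grasp_force': 0.0, 'opening': 0.997} 0.0187
```

View pics/top0.png

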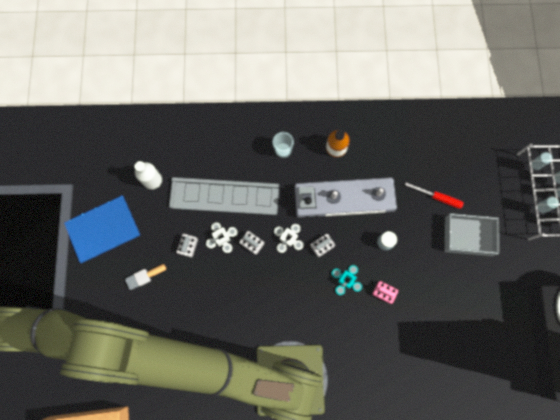

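View pics/side0.png

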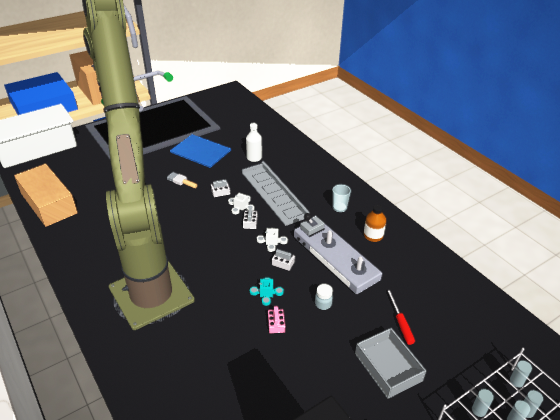

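The top view shows three metal blocks (187,244), (251,242) and (322,244), and two white carriers (221,237) and (289,236). The tray is around (225,196) and the mixer around (345,196), with the lever at its left end. The side view shows the same things.

```bash
python3 - <<'E'
from h import *
im,d=load('top'); cv2.imwrite('pics/t1.png',cv2.resize(im[170:270,160:300,::-1],None,fx=5.7,fy=5.7,interpolation=cv2.INTER_CUBIC))
cv2.imwrite('pics/t2.png',cv2.resize(im[170:270,270,None].repeat(1,1)[...,::-1] if 0 else im[170:270,275:415,::-1],None,fx=5.7,fy=5.7,interpolation=cv2.INTER_CUBIC))
im,d=load('side'); cv2.imwrite('pics/s1.png',cv2.resize(im[155:300,205:390,::-1],None,fx=4.1,fy=4.1,interpolation=cv2.INTER_CUBIC))
E
```

```text
(no output)
```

View pics/t1.png

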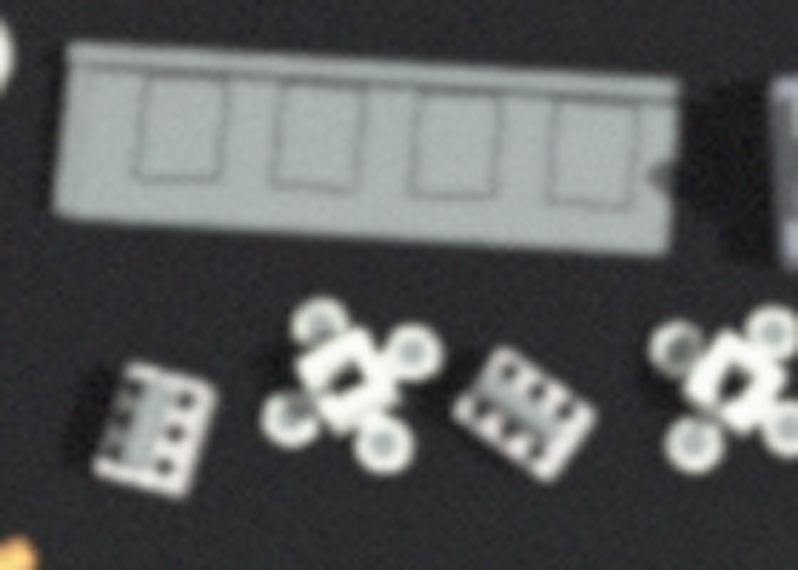

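View pics/t2.png

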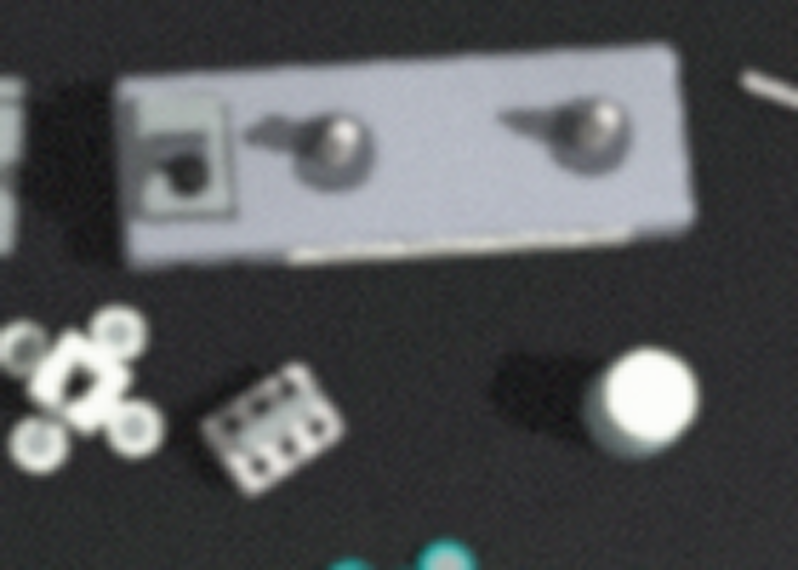

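View pics/s1.png

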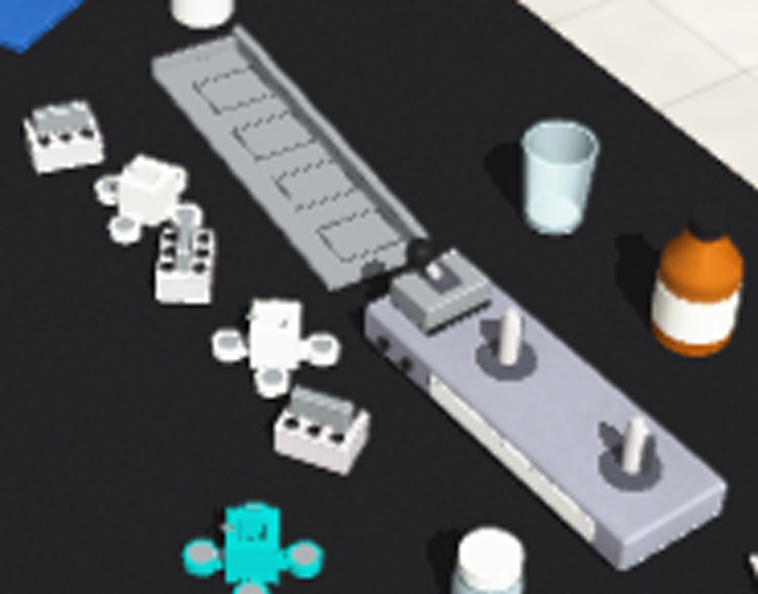

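The crops show the tray's outlines centred at t1 (180,130), (318,135), (455,143) and (592,152), with the end stop at the left. The shafts' tips are at t2 (343,135) and (600,118). The key directions can't be read at this scale, so I'll use depth and averaged frames.

```bash
cat > avg.py <<'E'
from h import *
def avg(n,k=8):
    I=[];D=[]
    for _ in range(k):
        im,d=grab_frame(n); I.append(im.astype(float)); D.append(np.where(d>0,d,np.nan))
    im=np.mean(I,0);d=np.nanmedian(D,0); np.savez('%sA.npz'%n,im=im,d=d); return im,d
E
python3 - <<'E'
from avg import *
for n in('top','side'):
    im,d=avg(n); P=cloud(n,d)
    np.set_printoptions(linewidth=220)
    for nm,(v,u) in ({'sp1':(196,334),'sp0':(193,379),'cA':(237,221),'cB':(237,289)} if n=='top' else {'sp1':(237,330),'sp0':(264,360),'cA':(201,241),'cB':(238,272)}).items():
        r=9
        print(n,nm,P[v,u].round(3)); print((P[v-r:v+r+1,u-r:u+r+1,2]*1000).round(0).astype(int))
    cr=[cv2.resize(im[v-20:v+20,u-20:u+20,::-1],(260,260),interpolation=cv2.INTER_CUBIC) for v,u in ([(196,334),(193,379),(237,221),(237,289)] if n=='top' else [(237,330),(264,360),(201,241),(238,272)])]
    row=np.hstack(cr) if n=='top' else np.hstack(cr)
    cv2.imwrite('pics/cr_%s.png'%n,np.clip(np.vstack([np.hstack(cr[:2]),np.hstack(cr[2:])]),0,255))
    
a=cv2.imread('pics/cr_top.png');b=cv2.imread('pics/cr_side.png')
cv2.imwrite('pics/crA.png',cv2.resize(np.hstack([a,b]),(800,400)))
E
```

```text
top sp1 [ 0.57  -0.154  0.086]
[[ 46  45  44  45  49  46  42  47  46  44  45  46  45  46  47  42  49  46  46]
 [ 44  43  42  44  47  46  45  45  44  44  47  47  48  46  48  45  46  46  44]
 [ 45  46  45  47  45  44  45  46  82  47  46  44  47  47  47  45  43  46  45]
 [ 48  48  48  45  47  50  83  91  89  50  49  49  45  46  47  46  47  45  45]
 [ 45  45  45  46  50  49  80  83  89  99 101  49  52  45  44  45  46  48  46]
 [ 46  46  47  46  50  49  73  90 100  99  99  98  51  45  46  44  45  45  46]
 [ 44  45  49  50  54  52  62  90  99 100  98  98  48  51  48  44  43  46  44]
 [ 43  47  50  50  51  49  53  92  97  98  97  95  48  46  48  44  46  43  46]
 [ 45  48  52  52  51  51  69  82  89  93  93  89  51  48  50  51  43  46  44]
 [ 48  50  49  48  52  49  59  76  80  86  83  49  53  49  50  53  44  48  46]
 [ 47  46  47  51  51  48  52  65  70  69  65  45  49  49  48  49  46  45  45]
 [ 46  46  47  48  49  45  51  55  57  59  49  48  49  51  49  49  47  45  45]
 [ 43  45  50  52  45  52  48  50  50  50  49  49  53  49  52  45  45  46  46]
 [ 48  45  48  47  49  51  46  50  49  46 
[... 9270 characters left out ...]
 23 23 22 22 10  6 12 12]
 [ 6  1  2 16 16 18 16 17 17 17 18 17 17 18 13  4  8 11 11]
 [ 2  1  0 10 10 12 10 12 13 11 14 16 12 15  7 -1  1  4  9]
 [-3 -2 -1  7  6  9  6 10  6  7 10  6  9  7  1  0  0 -1  1]
 [ 1 -1  2  0  1  1 10 10 10  8  8  5  5  2  0 -2  1 -2 -1]
 [-2  3 -2 -4  2  8 11 10  8 11 10  9  0  2 -2 -2 -1  0 -1]
 [ 0  1  0 -1 10 11 11 10 12  9 10 10  1 -1  1 -1  2  2  1]
 [-1  1 -1 -2 12 11 10 12 12 12 12 11 -1 -1  1  1  1  3 -2]][ WARN:0@3.224] global loadsave.cpp:1063 imwrite_ Unsupported depth image for selected encoder is fallbacked to CV_8U.
avg.py:6: RuntimeWarning: All-NaN slice encountered
  im=np.mean(I,0);d=np.nanmedian(D,0); np.savez('%sA.npz'%n,im=im,d=d); return im,d
```

View pics/crA.png

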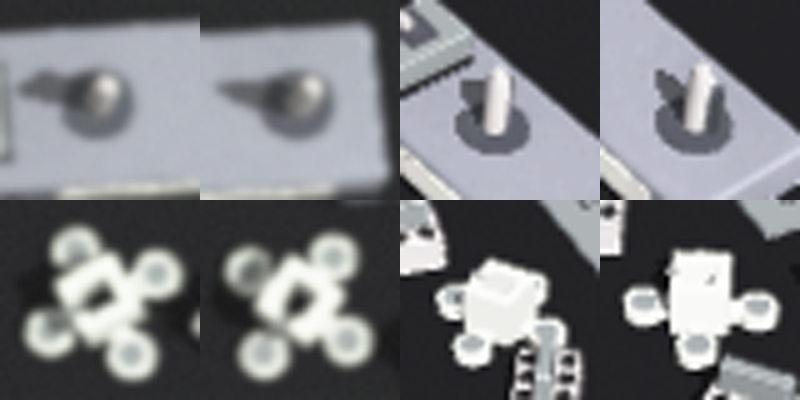

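```bash
cat > fit.py <<'E'
from h import *
from scipy.optimize import minimize
mm=.001
def B(x0,x1,y0,y1,z0,z1): return ('b',np.array([x0,y0,z0])*mm,np.array([x1,y1,z1])*mm)
def C(x,y,r,z0,z1): return ('c',x*mm,y*mm,r*mm,z0*mm,z1*mm)
CAR=[B(-20,20,11,20,0,40),B(-20,20,-20,-11,0,40),B(-20,-11,-11,11,0,40),B(11,20,6,11,0,40),B(11,20,-11,-6,0,40),B(18,20,-6,6,0,40)]+[C(*p,13,0,10) for p in((41,0),(-41,0),(0,41),(0,-41))]
SP=[C(0,0,22.5,45,49),C(0,0,8.5,49,95),C(0,0,6,95,99),B(0,15.5,-4,4,49,83),B(0,15.5,-2,2,83,88)]
BLK=[B(-32,32,-23,23,0,30),B(-26,26,-6,6,30,54)]
TRAY=[B(-50,50,-180,180,0,6),B(40,50,-180,180,0,26),B(-50,50,172,180,0,18)]
MIX=[B(-55,55,-165,165,0,45),B(-35,35,105,155,45,70)]
def hit(prims,o,d):
    # o,d local (N,3), returns ray parameter
    best=np.full(len(d),np.inf)
    for p in prims:
        with np.errstate(all='ignore'):
            if p[0]=='b':
                a=(p[1]-o)/d;b=(p[2]-o)/d
                lo=np.minimum(a,b).max(1);hi=np.maximum(a,b).min(1)
            else:
                _,x,y,r,z0,z1=p
                ox=o[0]-x;oy=o[1]-y;A=d[:,0]**2+d[:,1]**2;Bq=ox*d[:,0]+oy*d[:,1];q=Bq**2-A*(ox*ox+oy*oy-r*r)
                s=np.sqrt(q);t0=(z1-o[2])/d[:,2];t1=(z0-o[2])/d[:,2]
                lo=np.maximum((-Bq-s)/A,np.minimum(t0,t1));hi=np.minimum((-Bq+s)/A,np.maximum(t0,t1))
                lo=np.where(q>0,lo,np.inf)
        best=np.where((lo<=hi)&(lo<best),lo,best)
    return best
def setup(cams,c,rad,zs=0.02):
    out=[]
    for n in cams:
        z=np.load('%sA.npz'%n);d=z['d'];k=calibration(n);R=np.array(k['R']);t=np.array(k['t'])
        P=cloud(n,d);o=-R.T@t
        v,u=np.nonzero((np.hypot(P[...,0]-c[0],P[...,1]-c[1])<rad)&(d>0))
        r=np.stack([(u-k['cx'])/k['fx'],(v-k['cy'])/k['fy'],np.ones(len(u))],1)@R
        out.append((o,r,d[v,u]))
    return out
def cost(p,prims,S,zb,clip=.012,z0=0.):
    x,y,a=p;c,s=np.cos(a),np.sin(a);M=np.array([[c,s,0],[-s,c,0],[0,0,1]]);e=0;n=0
    for o,r,d in S:
        ol=M@(o-[x,y,z0]);t=np.minimum(hit(prims,ol,r@M.T),(zb-o[2])/r[:,2])
        e+=np.minimum(np.abs(t-d),clip).sum();n+=len(d)
    return e/n*1000
def fit(prims,c,rad,zb=0.,yaws=np.arange(0,360,15),cams=('top','side'),z0=0.):
    S=setup(cams,c,rad);best=[]
    for a in np.radians(yaws): 
        best.append((cost((*c,a),prims,S,zb,z0=z0),a))
    best.sort();res=[]
    for _,a in best[:6]:
        r=minimize(cost,(*c,a),args=(prims,S,zb,.012,z0),method='Nelder-Mead',options=dict(initial_simplex=np.array([c[0],c[1],a])+np.array([[0,0,0],[.006,0,0],[0,.006,0],[0,0,.15]]),xatol=1e-4,fatol=1e-4))
        res.append((r.fun,*r.x[:2],np.degrees(r.x[2])))
    res.sort();return res
E
cat > run1.py <<'E'
from fit import *
def show(n,r): print(n,[np.round([q[0],q[1]*1000,q[2]*1000,q[3]],1).tolist() for q in r[:4]])
L=lambda u,v,z:tuple(ray('top',u,v,z)[:2])
def f(nm,pr,c,rad,**k):
    for cams in (('top','side'),('top',),('side',)): show(nm+str(cams),fit(pr,c,rad,cams=cams,**k))
if __name__=='__main__':
    f('cA',CAR,L(221,236.5,.04),.058); f('cB',CAR,L(289,236,.04),.058)
    f('sp1',SP,L(335,193.5,.1),.028,zb=.045); f('sp0',SP,L(380.3,190.5,.1),.028,zb=.045)
    for i,(u,v) in enumerate([(187,245),(252,242.5),(323,245)]): show('blk%d'%i,fit(BLK,L(u,v,.03),.05,yaws=range(0,180,15)))
    show('tray',fit(TRAY,L(225,196,.006),.2,yaws=[0,-5,5])); show('mix',fit(MIX,L(346,198,.045),.19,yaws=[0,-5,5]))
E
python3 run1.py
```

```text
cA('top', 'side') [[2.1, 456.1, 220.3, 117.8], [2.1, 456.1, 220.2, 117.8], [2.2, 456.1, 220.2, 207.8], [2.2, 456.0, 220.0, 297.9]]
cA('top',) [[1.8, 456.1, 220.4, 117.8], [1.8, 456.1, 220.4, 117.7], [1.9, 456.1, 220.4, 297.8], [2.0, 456.2, 220.5, 207.9]]
cA('side',) [[2.1, 455.5, 218.6, 117.9], [2.1, 455.5, 218.6, 117.9], [2.2, 455.5, 218.8, 208.0], [2.3, 455.5, 218.6, 297.8]]
cB('top', 'side') [[2.2, 449.3, -3.0, 142.9], [2.2, 449.3, -3.0, 142.9], [2.3, 449.2, -3.0, 232.7], [2.3, 449.4, -2.9, 322.9]]
cB('top',) [[2.0, 449.4, -2.8, 142.7], [2.0, 449.4, -2.8, 142.7], [2.1, 449.4, -2.7, 233.1], [2.1, 449.4, -2.8, 52.8]]
cB('side',) [[2.0, 448.7, -4.7, 143.1], [2.0, 448.8, -4.7, 143.1], [2.1, 448.7, -4.8, 323.2], [2.1, 448.8, -4.7, 323.1]]
sp1('top', 'side') [[2.0, 579.3, -155.6, 26.8], [2.1, 579.0, -155.9, 28.8], [2.1, 579.1, -155.0, 22.4], [2.3, 579.0, -155.9, 45.1]]
sp1('top',) [[1.8, 579.0, -154.9, 24.5], [1.8, 579.0, -154.9, 24.6], [1.8, 579.3, -155.0, 25.4], [2.2, 579.0, -154.8, 2.7]]
sp1('side',) [[1.8, 578.7, -156.5, 381.6], [1.8, 578.5, -156.7, 22.0], [1.8, 578.9, -156.3, 381.2
[... 252 characters left out ...]
305.1, 315.5], [2.2, 585.8, -305.2, 332.9]]
sp0('side',) [[1.6, 584.8, -306.9, 296.8], [1.6, 584.8, -306.9, 296.8], [1.6, 584.8, -306.9, 297.1], [1.6, 584.8, -306.9, 296.6]]
blk0 [[1.7, 430.1, 332.7, -16.8], [1.7, 430.1, 332.7, 163.2], [1.7, 430.1, 332.7, 163.2], [1.7, 430.1, 332.7, 163.2]]
blk1 [[1.7, 434.8, 118.9, 53.4], [1.7, 434.8, 118.9, 53.4], [1.7, 434.9, 118.9, 53.5], [1.7, 434.9, 118.9, 53.5]]
blk2 [[1.7, 421.3, -115.1, 122.6], [1.7, 421.3, -115.1, 122.6], [1.7, 421.2, -115.1, 122.6], [1.7, 421.4, -115.3, 122.6]]
tray [[2.3, 597.1, 211.4, -4.8], [2.3, 597.0, 211.4, -4.8], [2.3, 597.0, 211.5, -4.8]]
mix [[2.9, 579.7, -195.1, 2.3], [2.9, 579.7, -195.1, 2.3], [2.9, 579.7, -195.1, 2.3]]
```

```bash
cat > plan.py <<'E'
import sys
from h import *
# usage: plan.py x y z yaw(deg of closing axis, no wrap) [nmin]; positions in mm
def rows(x,y,z,yaw,nmin=1):
    s=sense();p=np.array(s['tcp_pos'])*1000
    w,a,b,c=s['tool_rot']; cur=np.degrees(2*np.arctan2(b,a))-90  # tool y azimuth for down tool
    cur=(cur+180)%360-180
    dy=yaw-cur
    if len(sys.argv)>6: dy=(dy+180)%360-180
    n=max(nmin,int(np.ceil(max(np.hypot(np.hypot(x-p[0],y-p[1]),z-p[2])/29,abs(dy)/5.8))))
    from scipy.spatial.transform import Rotation as Ro
    q0=Ro.from_quat([a,b,c,w]); out=[];pp=p.copy();q=q0
    ya=np.radians(yaw);yt=np.array([np.cos(ya),np.sin(ya),0]);zt=np.array([0,0,-1.]);T=Ro.from_matrix(np.stack([np.cross(yt,zt),yt,zt],1))
    tilt=Ro.from_rotvec([0,0,np.radians(dy)])
    corr=(tilt*q0).inv()*T  # residual tilt, in tool frame
    tgt=np.array([x,y,z]);step=(tgt-p)/n
    for i in range(n):
        d=q.inv().apply(step); r=np.array([0,0,-np.radians(dy)/n])
        if i==n-1: r=r+corr.as_rotvec()
        out.append(np.r_[d/30,np.degrees(r)/6]); q=q*Ro.from_rotvec(np.radians(out[-1][3:]*6))
    return cur,n,out
if __name__=='__main__':
    v=[float(k) for k in sys.argv[1:5]]
    cur,n,o=rows(*v,nmin=int(sys.argv[5]) if len(sys.argv)>5 else 1)
    s=sense();print('t',round(s['t'],2),'tcp',np.round(s['tcp_pos'],4),'yaw',round(cur,1),'j',np.round(s['joints'],2),'n',n)
    print('['+','.join('['+','.join('%.3g'%(round(k,2)+0) for k in r)+']' for r in o)+']')
E
python3 - <<'E'
from fit import *
for nm,x,y,a in(('cA',.4561,.2203,117.8),('cB',.4493,-.003,142.9)):
    for cams in (('top',),('side',)):
        S=setup(cams,(x,y),.02); dx=(-.001,-.001) if cams[0]=='side' else (0,0)
        print(nm,cams,[(round(a+k),round(min(cost((x+ex,y+ey,np.radians(a+k)),CAR,S,0.) for ex in(-.001,0,.001) for ey in (-.0015,0,.0015)),2)) for k in(0,90,180,270)])
        c=calibration(cams[0]);im=np.load(cams[0]+'A.npz')['im']
        for k in(0,90,180,270):
            g=[]
            for r in(.024,.027,.030):
                th=np.radians(a+k);X=np.array([x+r*np.cos(th),y+r*np.sin(th),.009]);q=np.array(c['R'])@X+c['t']
                u=c['fx']*q[0]/q[2]+c['cx'];v=c['fy']*q[1]/q[2]+c['cy'];g.append(int(im[int(round(v)),int(round(u))].mean()))
            print(k,g,end=' ')
        print()
o=[(160+u/5.7,170+v/5.7) for u,v in((180,130),(318,135),(455,143),(592,152))]
a=np.radians(-4.8)
for u,v in o:
    X=ray('top',u,v,.006)[:2]-[.597,.2114];print('local',np.round([np.cos(a)*X[0]+np.sin(a)*X[1],-np.sin(a)*X[0]+np.cos(a)*X[1]],4))
for nm,u,v,z in(('amber',340,132,.13),('wash',140,166,.16),('beaker',283,138,.085),('jar',388,238,.065)): print(nm,ray('top',u,v,z))
E
python3 plan.py 456 220 130 118
```

```text
cA ('top',) [(118, np.float64(1.61)), (208, np.float64(2.82)), (298, np.float64(2.79)), (388, np.float64(3.41))]
0 [161, 127, 116] 90 [239, 243, 231] 180 [245, 240, 232] 270 [245, 211, 160] 
cA ('side',) [(118, np.float64(2.23)), (208, np.float64(3.25)), (298, np.float64(3.37)), (388, np.float64(4.05))]
0 [236, 233, 233] 90 [251, 251, 202] 180 [249, 245, 245] 270 [246, 251, 243] 
cB ('top',) [(143, np.float64(1.77)), (233, np.float64(2.73)), (323, np.float64(3.11)), (413, np.float64(2.86))]
0 [161, 157, 193] 90 [242, 239, 232] 180 [249, 244, 244] 270 [222, 192, 156] 
cB ('side',) [(143, np.float64(1.77)), (233, np.float64(2.5)), (323, np.float64(2.43)), (413, np.float64(3.75))]
0 [128, 122, 226] 90 [250, 241, 241] 180 [251, 251, 247] 270 [249, 249, 249] 
local [0.0054 0.1116]
local [0.0075 0.0292]
local [ 0.0078 -0.0528]
local [ 0.0075 -0.1348]
amber [ 0.77328209 -0.1781309   0.13      ]
wash [0.66053126 0.45704748 0.16      ]
beaker [0.77335711 0.0074389  0.085     ]
jar [ 0.43226438 -0.32474628  0.065     ]
t 0.9 tcp [0.1702 0.6014 0.2387] yaw 74.2 j [-1.26  0.69 -0.19  1.57  0.16  0.9  -0.22] n 17
[[-0.74,-0.57,0.21,0,0,-0.43],[-0.72,-0.6,0.21,0,0,-0.43],[-0.69,-0.63,0.21,0,0,-0.43],[-0.66,-0.66,0.21,0,0,-0.43],[-0.63,-0.69,0.21,0,0,-0.43],[-0.6,-0.72,0.21,0,0,-0.43],[-0.56,-0.74,0.21,0,0,-0.43],[-0.53,-0.77,0.21,0,0,-0.43],[-0.5,-0.79,0.21,0,0,-0.43],[-0.46,-0.81,0.21,0,0,-0.43],[-0.42,-0.83,0.21,0,0,-0.43],[-0.38,-0.85,0.21,0,0,-0.43],[-0.35,-0.87,0.21,0,0,-0.43],[-0.31,-0.88,0.21,0,0,-0.43],[-0.27,-0.9,0.21,0,0,-0.43],[-0.23,-0.91,0.21,0,0,-0.43],[-0.19,-0.92,0.21,0,0,-0.43]]
```

Both keyways are clear: carrier A (25.8° azimuth) at 118° and carrier B at 143°. I'll start with carrier A.

>>> {"fn": "jog_arm", "kwargs": {"deltas": [[-0.74,-0.57,0.21,0,0,-0.43],[-0.72,-0.6,0.21,0,0,-0.43],[-0.69,-0.63,0.21,0,0,-0.43],[-0.66,-0.66,0.21,0,0,-0.43],[-0.63,-0.69,0.21,0,0,-0.43],[-0.6,-0.72,0.21,0,0,-0.43],[-0.56,-0.74,0.21,0,0,-0.43],[-0.53,-0.77,0.21,0,0,-0.43],[-0.5,-0.79,0.21,0,0,-0.43],[-0.46,-0.81,0.21,0,0,-0.43]], "fingers": 0.75}}

```text
t: 2.15
tcp_pos: [0.3392, 0.3768, 0.1757]
tool_rot: [0.0, -0.088, 0.996, 0.0]
contact_force: [-0.5, 0.7, -0.2]
opening: 0.749
grasp_force: 0.0
```

>>> {"fn": "jog_arm", "kwargs": {"deltas": [[-0.42,-0.83,0.21,0,0,-0.43],[-0.38,-0.85,0.21,0,0,-0.43],[-0.35,-0.87,0.21,0,0,-0.43],[-0.31,-0.88,0.21,0,0,-0.43],[-0.27,-0.9,0.21,0,0,-0.43],[-0.23,-0.91,0.21,0,0,-0.43],[-0.19,-0.92,0.21,0,0,-0.43],[0,0,0,0,0,0]]}}

```text
t: 3.15
tcp_pos: [0.4579, 0.218, 0.1312]
tool_rot: [-0.0, -0.24, 0.971, -0.001]
contact_force: [-0.3, 0.3, -0.5]
opening: 0.75
grasp_force: 0.0
```

```bash
python3 plan.py 456 219.8 17 118
```

```text
t 3.15 tcp [0.4579 0.218  0.1312] yaw 117.8 j [-0.29  0.73 -0.4   2.01  0.57  0.51  0.95] n 4
[[0.01,0.02,0.95,0,0,-0.01],[0.01,0.02,0.95,0,0,-0.01],[0.01,0.02,0.95,0,0,-0.01],[0.01,0.02,0.95,-0.01,-0.01,-0.01]]
```

>>> {"fn": "jog_arm", "kwargs": {"deltas": [[0.01,0.02,0.95,0,0,0],[0.01,0.02,0.95,0,0,-0.01],[0.01,0.02,0.95,0,0,-0.01],[0.01,0.02,0.95,0,0,-0.01],[0,0,0,0,0,0]]}}

```text
t: 3.78
tcp_pos: [0.4529, 0.2232, 0.0166]
tool_rot: [-0.001, -0.245, 0.97, -0.0]
contact_force: [-0.0, 0.4, -0.4]
opening: 0.752
grasp_force: 0.0
```

>>> {"fn": "jog_arm", "kwargs": {"deltas": [[0,0,0,0,0,0],[0,0,0,0,0,0],[0,0,0,0,0,0],[0,0,0,0,0,0],[0,0,0,0,0,0]], "fingers": 0.2, "grip_force": 30}}

```text
t: 4.4
tcp_pos: [0.4553, 0.2218, 0.0186]
tool_rot: [0.001, -0.244, 0.97, -0.0]
contact_force: [0.3, -1.1, 6.5]
opening: 0.451
grasp_force: 30.0
```

>>> {"fn": "jog_arm", "kwargs": {"deltas": [[0,0,-0.9,0,0,0],[0,0,-0.9,0,0,0],[0,0,-0.9,0,0,0],[0,0,-0.9,0,0,0],[0,0,-0.9,0,0,0],[0,0,0,0,0,0]]}}

```text
t: 5.15
tcp_pos: [0.4554, 0.2225, 0.1542]
tool_rot: [0.002, -0.244, 0.97, 0.001]
contact_force: [0.2, -0.2, -1.3]
opening: 0.454
grasp_force: 30.0
```

```bash
python3 plan.py 579 -155.5 170 24
```

```text
t 5.15 tcp [0.4554 0.2225 0.1542] yaw 118.2 j [-0.27  0.7  -0.45  2.    0.55  0.57  0.96] n 17
[[0.14,-0.77,-0.03,0,0,0.92],[0.06,-0.78,-0.03,0,0,0.92],[-0.01,-0.78,-0.03,0,0,0.92],[-0.09,-0.77,-0.03,0,0,0.92],[-0.16,-0.76,-0.03,0,0,0.92],[-0.24,-0.74,-0.03,0,0,0.92],[-0.31,-0.72,-0.03,0,0,0.92],[-0.37,-0.68,-0.03,0,0,0.92],[-0.44,-0.64,-0.03,0,0,0.92],[-0.5,-0.6,-0.03,0,0,0.92],[-0.55,-0.55,-0.03,0,0,0.92],[-0.6,-0.49,-0.03,0,0,0.92],[-0.65,-0.43,-0.03,0,0,0.92],[-0.69,-0.37,-0.03,0,0,0.92],[-0.72,-0.3,-0.03,0,0,0.92],[-0.75,-0.23,-0.03,0,0,0.92],[-0.76,-0.15,-0.03,0.01,0.04,0.92]]
```

>>> {"fn": "jog_arm", "kwargs": {"deltas": [[0.14,-0.77,-0.03,0,0,0.92],[0.06,-0.78,-0.03,0,0,0.92],[-0.01,-0.78,-0.03,0,0,0.92],[-0.09,-0.77,-0.03,0,0,0.92],[-0.16,-0.76,-0.03,0,0,0.92],[-0.24,-0.74,-0.03,0,0,0.92],[-0.31,-0.72,-0.03,0,0,0.92],[-0.37,-0.68,-0.03,0,0,0.92],[-0.44,-0.64,-0.03,0,0,0.92],[-0.5,-0.6,-0.03,0,0,0.92]]}}

```text
t: 6.4
tcp_pos: [0.5283, -0.0014, 0.1617]
tool_rot: [0.0, 0.236, 0.972, 0.0]
contact_force: [-0.3, -0.4, -0.4]
opening: 0.454
grasp_force: 30.0
```

>>> {"fn": "jog_arm", "kwargs": {"deltas": [[-0.55,-0.55,-0.03,0,0,0.92],[-0.6,-0.49,-0.03,0,0,0.92],[-0.65,-0.43,-0.03,0,0,0.92],[-0.69,-0.37,-0.03,0,0,0.92],[-0.72,-0.3,-0.03,0,0,0.92],[-0.75,-0.23,-0.03,0,0,0.92],[-0.76,-0.15,-0.03,0,0,0.92],[0,0,0,0,0,0],[0,0,0,0,0,0]]}}

```text
t: 7.52
tcp_pos: [0.5791, -0.1541, 0.1677]
tool_rot: [-0.001, 0.541, 0.841, 0.0]
contact_force: [0.0, 0.8, -1.4]
opening: 0.453
grasp_force: 30.0
```

```bash
python3 plan.py 579 -155.5 130 24; python3 -c "
from avg import *
for n in('top','side'): avg(n,3)
import cv2
im=np.load('sideA.npz')['im']; cv2.imwrite('pics/s2.png',cv2.resize(im[140:300,220:400,::-1],None,fx=3.5,fy=3.5,interpolation=cv2.INTER_CUBIC))
"
```

```text
t 7.53 tcp [ 0.5791 -0.1541  0.1677] yaw 24.5 j [ 0.25  0.74 -0.11  1.72  0.11  0.69  0.51] n 2
[[-0.02,-0.01,0.63,0,0,0.04],[-0.02,-0.01,0.63,0,-0.01,0.04]]avg.py:6: RuntimeWarning: All-NaN slice encountered
  im=np.mean(I,0);d=np.nanmedian(D,0); np.savez('%sA.npz'%n,im=im,d=d); return im,d
[ WARN:0@2.449] global loadsave.cpp:1063 imwrite_ Unsupported depth image for selected encoder is fallbacked to CV_8U.
```

View pics/s2.png

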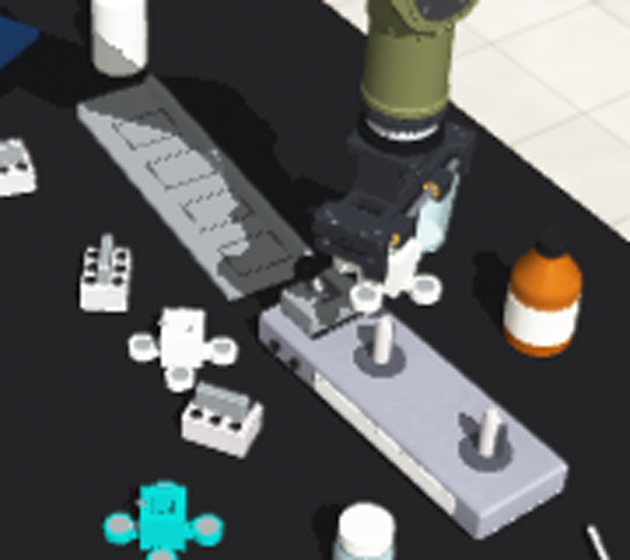

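The image shows carrier A level in the gripper above spindle 1. I'll lower it in stages and watch the force.

>>> {"fn": "jog_arm", "kwargs": {"deltas": [[-0.02,-0.02,0.6,0,0,0.04],[-0.02,-0.01,0.6,0,0,0.04],[0,0,0.6,0,0,0],[0,0,0,0,0,0]]}}

```text
t: 8.32
tcp_pos: [0.5777, -0.1563, 0.112]
tool_rot: [-0.002, 0.545, 0.838, -0.001]
contact_force: [0.8, -0.2, -1.3]
opening: 0.45
grasp_force: 30.0
```

```bash
python3 plan.py 579 -155.5 95 24 4
```

```text
t 8.32 tcp [ 0.5777 -0.1563  0.112 ] yaw 23.9 j [ 0.24  0.82 -0.09  1.75  0.12  0.58  0.49] n 4
[[0,0.01,0.14,0,0,0],[0,0.01,0.14,0,0,0],[0,0.01,0.14,0,0,0],[0,0.01,0.14,-0.03,-0.02,0]]
```

>>> {"fn": "jog_arm", "kwargs": {"deltas": [[0,0.02,0.2,0,0,0],[0,0.01,0.2,0,0,0],[0,0.01,0.2,0,0,0],[0,0,0,0,0,0],[0,0,0,0,0,0]]}}

```text
t: 8.95
tcp_pos: [0.5802, -0.1562, 0.096]
tool_rot: [0.0, 0.545, 0.838, 0.0]
contact_force: [-0.6, 0.7, -1.9]
opening: 0.452
grasp_force: 30.0
```

>>> {"fn": "jog_arm", "kwargs": {"deltas": [[0,0,0.25,0,0,0],[0,0,0.25,0,0,0],[0,0,0.25,0,0,0],[0,0,0.1,0,0,0],[0,0,0,0,0,0]]}}

```text
t: 9.57
tcp_pos: [0.5799, -0.1561, 0.07]
tool_rot: [-0.0, 0.545, 0.838, -0.0]
contact_force: [-0.0, 0.7, -1.3]
opening: 0.451
grasp_force: 30.0
```

>>> {"fn": "jog_arm", "kwargs": {"deltas": [[0,0,0.05,0,0,0],[0,0,0.05,0,0,0],[0,0,0,0,0,0]]}}

```text
t: 9.95
tcp_pos: [0.5803, -0.1562, 0.0677]
tool_rot: [0.0, 0.545, 0.838, 0.0]
contact_force: [-0.2, 1.4, 1.0]
opening: 0.454
grasp_force: 30.0
```

Contact with the seat. I'll press slightly, release, and lift.

>>> {"fn": "jog_arm", "kwargs": {"deltas": [[0,0,0.05,0,0,0],[0,0,0.03,0,0,0],[0,0,0,0,0,0]]}}

```text
t: 10.32
tcp_pos: [0.5803, -0.1562, 0.0675]
tool_rot: [0.001, 0.545, 0.838, 0.0]
contact_force: [-4.8, 1.2, 18.8]
opening: 0.45
grasp_force: 30.0
```

>>> {"fn": "jog_arm", "kwargs": {"deltas": [[0,0,0,0,0,0],[0,0,0,0,0,0],[0,0,0,0,0,0]], "fingers": 0.75}}

```text
t: 10.7
tcp_pos: [0.58, -0.1562, 0.0647]
tool_rot: [-0.0, 0.545, 0.838, -0.0]
contact_force: [0.1, -0.7, -0.7]
opening: 0.744
grasp_force: 0.0
```

>>> {"fn": "jog_arm", "kwargs": {"deltas": [[0,0,-0.5,0,0,0],[0,0,-1,0,0,0],[0,0,-1,0,0,0],[0,0,-1,0,0,0],[-0.1,0,-0.3,0,0,0]]}}

```text
t: 11.32
tcp_pos: [0.5825, -0.1591, 0.1815]
tool_rot: [0.002, 0.545, 0.838, 0.001]
contact_force: [0.1, -0.1, -0.2]
opening: 0.747
grasp_force: 0.0
```

```bash
python3 plan.py 449.3 -3 120 -127.1
```

```text
t 11.32 tcp [ 0.5825 -0.1591  0.1815] yaw 23.9 j [ 0.25  0.73 -0.11  1.7   0.11  0.72  0.51] n 27
[[0.24,-0.07,0.08,0,0,0.93],[0.23,-0.1,0.08,0,0,0.93],[0.22,-0.12,0.08,0,0,0.93],[0.21,-0.14,0.08,0,0,0.93],[0.2,-0.16,0.08,0,0,0.93],[0.18,-0.18,0.08,0,0,0.93],[0.16,-0.19,0.08,0,0,0.93],[0.14,-0.21,0.08,0,0,0.93],[0.12,-0.22,0.08,0,0,0.93],[0.1,-0.23,0.08,0,0,0.93],[0.08,-0.24,0.08,0,0,0.93],[0.05,-0.25,0.08,0,0,0.93],[0.03,-0.25,0.08,0,0,0.93],[0,-0.25,0.08,0,0,0.93],[-0.02,-0.25,0.08,0,0,0.93],[-0.05,-0.25,0.08,0,0,0.93],[-0.07,-0.24,0.08,0,0,0.93],[-0.09,-0.24,0.08,0,0,0.93],[-0.12,-0.23,0.08,0,0,0.93],[-0.14,-0.21,0.08,0,0,0.93],[-0.16,-0.2,0.08,0,0,0.93],[-0.18,-0.18,0.08,0,0,0.93],[-0.19,-0.16,0.08,0,0,0.93],[-0.21,-0.14,0.08,0,0,0.93],[-0.22,-0.12,0.08,0,0,0.93],[-0.23,-0.1,0.08,0,0,0.93],[-0.24,-0.08,0.08,0.03,0.02,0.93]]
```

>>> {"fn": "jog_arm", "kwargs": {"deltas": [[0.24,-0.07,0.08,0,0,0.93],[0.23,-0.1,0.08,0,0,0.93],[0.22,-0.12,0.08,0,0,0.93],[0.21,-0.14,0.08,0,0,0.93],[0.2,-0.16,0.08,0,0,0.93],[0.18,-0.18,0.08,0,0,0.93],[0.16,-0.19,0.08,0,0,0.93],[0.14,-0.21,0.08,0,0,0.93],[0.12,-0.22,0.08,0,0,0.93],[0.1,-0.23,0.08,0,0,0.93]]}}

```text
t: 12.58
tcp_pos: [0.5315, -0.1017, 0.1544]
tool_rot: [-0.0, 0.875, 0.484, -0.0]
contact_force: [-0.2, -0.3, -0.4]
opening: 0.748
grasp_force: 0.0
```

>>> {"fn": "jog_arm", "kwargs": {"deltas": [[0.08,-0.24,0.08,0,0,0.93],[0.05,-0.25,0.08,0,0,0.93],[0.03,-0.25,0.08,0,0,0.93],[0,-0.25,0.08,0,0,0.93],[-0.02,-0.25,0.08,0,0,0.93],[-0.05,-0.25,0.08,0,0,0.93],[-0.07,-0.24,0.08,0,0,0.93],[-0.09,-0.24,0.08,0,0,0.93],[-0.12,-0.23,0.08,0,0,0.93],[-0.14,-0.21,0.08,0,0,0.93]]}}

```text
t: 13.82
tcp_pos: [0.482, -0.044, 0.1305]
tool_rot: [-0.0, 1.0, 0.019, -0.0]
contact_force: [0.3, 1.3, 0.6]
opening: 0.754
grasp_force: 0.0
```

>>> {"fn": "jog_arm", "kwargs": {"deltas": [[-0.16,-0.2,0.08,0,0,0.93],[-0.18,-0.18,0.08,0,0,0.93],[-0.19,-0.16,0.08,0,0,0.93],[-0.21,-0.14,0.08,0,0,0.93],[-0.22,-0.12,0.08,0,0,0.93],[-0.23,-0.1,0.08,0,0,0.93],[-0.24,-0.08,0.08,0,0,0.93],[0,0,0,0,0,0]]}}

```text
t: 14.82
tcp_pos: [0.4469, -0.004, 0.1138]
tool_rot: [0.0, 0.949, -0.314, -0.001]
contact_force: [0.1, -0.8, -0.2]
opening: 0.752
grasp_force: 0.0
```

```bash
python3 -W ignore - <<'E'
from avg import *
for n in('top','side'): avg(n,4)
from run1 import *
show('cB side',fit(CAR,(.4493,-.003),.058,yaws=[143,53,233,323],cams=('side',)))
show('cA seat',fit(CAR,(.579,-.1555),.058,zb=.045,z0=.049,yaws=[24,114,204,294]))
for z0 in(.045,.049,.053,.057,.08): show(z0,fit(CAR,(.579,-.1555),.022,zb=.045,z0=z0,yaws=[24]))
E
python3 plan.py 449.3 -3.2 18 -127.1
```

```text
cB side [[10.5, 448.8, -4.8, 143.2], [10.5, 449.0, -4.4, 233.2], [10.5, 448.9, -4.1, 324.4], [10.6, 448.8, -4.8, 53.2]]
cA seat [[3.4, 579.4, -154.1, 24.0], [3.4, 579.7, -153.9, 203.7], [3.4, 579.5, -154.0, 114.0], [3.4, 579.4, -154.1, 294.0]]
0.045 [[5.9, 579.8, -154.3, 24.2]]
0.049 [[4.1, 579.5, -154.3, 23.9]]
0.053 [[5.3, 579.6, -153.9, 21.8]]
0.057 [[7.0, 579.7, -154.4, 23.8]]
0.08 [[10.3, 580.6, -154.7, 24.8]]
t 15.22 tcp [ 0.4477 -0.0045  0.1142] yaw -126.7 j [-0.35  0.76  0.42  2.21 -0.95  0.36 -1.33] n 4
[[0,-0.02,0.8,0,0,0.02],[0,-0.02,0.8,0,0,0.02],[0,-0.02,0.8,0,0,0.02],[0,-0.02,0.8,0,0,0.02]]
```

Carrier A is seated (z = 49 mm, yaw 24°). Joint 5 is close to its limit here, so I'll grasp carrier B the other way: pick at −37°, place at 115°.

```bash
python3 plan.py 449.3 -3.4 100 -37
```

```text
t 15.22 tcp [ 0.4477 -0.0045  0.1142] yaw -126.7 j [-0.35  0.76  0.42  2.21 -0.95  0.36 -1.33] n 16
[[0,0,0.03,0,0,-0.93],[0,0,0.03,0,0,-0.93],[0,0,0.03,0,0,-0.93],[0,0,0.03,0,0,-0.93],[0,0,0.03,0,0,-0.93],[0,0,0.03,0,0,-0.93],[0,0,0.03,0,0,-0.93],[0,0,0.03,0,0,-0.93],[0,0,0.03,0,0,-0.93],[0,0,0.03,0,0,-0.93],[0,0,0.03,0,0,-0.93],[0,0,0.03,0,0,-0.93],[0,0,0.03,0,0,-0.93],[0,0,0.03,0,0,-0.93],[0,0,0.03,0,0,-0.93],[0,0,0.03,0,0,-0.93]]
```

>>> {"fn": "jog_arm", "kwargs": {"deltas": [[0,0,0.03,0,0,-0.93],[0,0,0.03,0,0,-0.93],[0,0,0.03,0,0,-0.93],[0,0,0.03,0,0,-0.93],[0,0,0.03,0,0,-0.93],[0,0,0.03,0,0,-0.93],[0,0,0.03,0,0,-0.93],[0,0,0.03,0,0,-0.93],[0,0,0.03,0,0,-0.93],[0,0,0.03,0,0,-0.93]]}}

```text
t: 16.48
tcp_pos: [0.4476, -0.0045, 0.1052]
tool_rot: [0.0, 0.986, 0.167, 0.0]
contact_force: [0.3, -0.8, -1.0]
opening: 0.752
grasp_force: 0.0
```

>>> {"fn": "jog_arm", "kwargs": {"deltas": [[0,0,0.03,0,0,-0.93],[0,0,0.03,0,0,-0.93],[0,0,0.03,0,0,-0.93],[0,0,0.03,0,0,-0.93],[0,0,0.03,0,0,-0.93],[0,0,0.03,0,0,-0.93],[0,0,0,0,0,0],[0,0,0,0,0,0]]}}

```text
t: 17.48
tcp_pos: [0.4476, -0.0045, 0.0998]
tool_rot: [0.0, 0.897, 0.442, 0.0]
contact_force: [-0.3, -0.1, 0.5]
opening: 0.751
grasp_force: 0.0
```

```bash
python3 plan.py 449.3 -3.4 18 -37
```

```text
t 17.48 tcp [ 0.4476 -0.0045  0.0998] yaw -37.6 j [-0.15  0.74  0.09  2.21 -0.3   0.2  -0.45] n 3
[[0.02,0.01,0.91,0,0,-0.03],[0.02,0.01,0.91,0,0,-0.03],[0.02,0.01,0.91,0,0,-0.03]]
```

>>> {"fn": "jog_arm", "kwargs": {"deltas": [[0.02,0.01,0.91,0,0,-0.03],[0.02,0.01,0.91,0,0,-0.03],[0.02,0.01,0.91,0,0,-0.03],[0,0,0,0,0,0],[0,0,0,0,0,0]]}}

```text
t: 18.1
tcp_pos: [0.4534, -0.0034, 0.0251]
tool_rot: [-0.002, 0.895, 0.446, -0.003]
contact_force: [0.2, -0.3, -0.2]
opening: 0.746
grasp_force: 0.0
```

>>> {"fn": "jog_arm", "kwargs": {"deltas": [[0,0,0,0,0,0],[0,0,0,0,0,0],[0,0,0,0,0,0],[0,0,0,0,0,0],[0,0,0,0,0,0]], "fingers": 0.2}}

```text
t: 18.73
tcp_pos: [0.4533, -0.003, 0.025]
tool_rot: [-0.002, 0.895, 0.447, -0.003]
contact_force: [-0.5, 0.3, 5.5]
opening: 0.452
grasp_force: 30.0
```

>>> {"fn": "jog_arm", "kwargs": {"deltas": [[0,0,-0.9,0,0,0],[0,0,-0.9,0,0,0],[0,0,-0.9,0,0,0],[0,0,-0.9,0,0,0],[0,0,-0.9,0,0,0],[0,0,0,0,0,0]]}}

```text
t: 19.48
tcp_pos: [0.4555, -0.0034, 0.1608]
tool_rot: [-0.001, 0.895, 0.447, -0.002]
contact_force: [0.7, -0.1, -1.2]
opening: 0.457
grasp_force: 30.0
```

```bash
python3 plan.py 585.5 -305.7 165 114.5
```

```text
t 19.48 tcp [ 0.4555 -0.0034  0.1608] yaw -36.9 j [-0.3   0.65  0.33  2.15 -0.49  0.42 -0.22] n 27
[[-0.2,0.35,-0.01,0,0,-0.93],[-0.24,0.33,-0.01,0,0,-0.93],[-0.27,0.31,-0.01,0,0,-0.93],[-0.3,0.28,-0.01,0,0,-0.93],[-0.32,0.25,-0.01,0,0,-0.93],[-0.34,0.22,-0.01,0,0,-0.93],[-0.36,0.18,-0.01,0,0,-0.93],[-0.38,0.15,-0.01,0,0,-0.93],[-0.39,0.11,-0.01,0,0,-0.93],[-0.4,0.07,-0.01,0,0,-0.93],[-0.41,0.03,-0.01,0,0,-0.93],[-0.41,-0.01,-0.01,0,0,-0.93],[-0.4,-0.05,-0.01,0,0,-0.93],[-0.4,-0.09,-0.01,0,0,-0.93],[-0.39,-0.13,-0.01,0,0,-0.93],[-0.37,-0.16,-0.01,0,0,-0.93],[-0.35,-0.2,-0.01,0,0,-0.93],[-0.33,-0.23,-0.01,0,0,-0.93],[-0.31,-0.27,-0.01,0,0,-0.93],[-0.28,-0.29,-0.01,0,0,-0.93],[-0.25,-0.32,-0.01,0,0,-0.93],[-0.22,-0.34,-0.01,0,0,-0.93],[-0.18,-0.36,-0.01,0,0,-0.93],[-0.15,-0.38,-0.01,0,0,-0.93],[-0.11,-0.39,-0.01,0,0,-0.93],[-0.07,-0.4,-0.01,0,0,-0.93],[-0.03,-0.41,-0.01,-0.04,0.02,-0.93]]
```

>>> {"fn": "jog_arm", "kwargs": {"deltas": [[-0.2,0.35,-0.01,0,0,-0.93],[-0.24,0.33,-0.01,0,0,-0.93],[-0.27,0.31,-0.01,0,0,-0.93],[-0.3,0.28,-0.01,0,0,-0.93],[-0.32,0.25,-0.01,0,0,-0.93],[-0.34,0.22,-0.01,0,0,-0.93],[-0.36,0.18,-0.01,0,0,-0.93],[-0.38,0.15,-0.01,0,0,-0.93],[-0.39,0.11,-0.01,0,0,-0.93],[-0.4,0.07,-0.01,0,0,-0.93]]}}

```text
t: 20.72
tcp_pos: [0.5022, -0.1154, 0.1607]
tool_rot: [-0.005, 0.58, 0.814, -0.002]
contact_force: [-0.3, -0.3, -0.3]
opening: 0.451
grasp_force: 30.0
```

>>> {"fn": "jog_arm", "kwargs": {"deltas": [[-0.41,0.03,-0.01,0,0,-0.93],[-0.41,-0.01,-0.01,0,0,-0.93],[-0.4,-0.05,-0.01,0,0,-0.93],[-0.4,-0.09,-0.01,0,0,-0.93],[-0.39,-0.13,-0.01,0,0,-0.93],[-0.37,-0.16,-0.01,0,0,-0.93],[-0.35,-0.2,-0.01,0,0,-0.93],[-0.33,-0.23,-0.01,0,0,-0.93],[-0.31,-0.27,-0.01,0,0,-0.93],[0,0,0,0,0,0]]}}

```text
t: 21.98
tcp_pos: [0.5449, -0.2175, 0.1629]
tool_rot: [-0.005, 0.183, 0.983, 0.0]
contact_force: [-0.8, 0.1, -1.5]
opening: 0.453
grasp_force: 30.0
```

```bash
python3 plan.py 583.1 -306.8 160 114.5
```

```text
t 21.98 tcp [ 0.5449 -0.2175  0.1629] yaw 68.9 j [ 0.43  0.74 -0.22  1.75  0.23  0.69  1.29] n 8
[[-0.28,-0.29,0.01,0,0,-0.95],[-0.25,-0.32,0.01,0,0,-0.95],[-0.22,-0.34,0.01,0,0,-0.95],[-0.19,-0.36,0.01,0,0,-0.95],[-0.15,-0.38,0.01,0,0,-0.95],[-0.11,-0.39,0.01,0,0,-0.95],[-0.07,-0.4,0.01,0,0,-0.95],[-0.03,-0.4,0.01,-0.01,-0.09,-0.95]]
```

>>> {"fn": "jog_arm", "kwargs": {"deltas": [[-0.28,-0.29,0.01,0,0,-0.95],[-0.25,-0.32,0.01,0,0,-0.95],[-0.22,-0.34,0.01,0,0,-0.95],[-0.19,-0.36,0.01,0,0,-0.95],[-0.15,-0.38,0.01,0,0,-0.95],[-0.11,-0.39,0.01,0,0,-0.95],[-0.07,-0.4,0.01,0,0,-0.95],[-0.03,-0.4,0.01,-0.01,-0.09,-0.95],[0,0,0,0,0,0]]}}

```text
t: 23.1
tcp_pos: [0.5832, -0.3062, 0.1605]
tool_rot: [0.0, -0.212, 0.977, 0.003]
contact_force: [-0.4, 0.5, -0.9]
opening: 0.454
grasp_force: 30.0
```

```bash
python3 plan.py 583.1 -306.8 118 114.5; python3 -W ignore -c "
from avg import *
for n in('top','side'): avg(n,3)
from fit import *
s=sense()['tcp_pos'];print(s)
# held carrier from side+top; only cups visible, z0 = tcp-25mm
for dz in(.018,.022,.025,.028):
  for n in('top','side'):
    r=fit(CAR,(.5855,-.3057),.075,cams=(n,),z0=s[2]-dz,yaws=[295,25]);print(dz,n,np.round(r[0],4))
im=np.load('sideA.npz')['im']; cv2.imwrite('pics/s3.png',cv2.resize(im[190:310,300:420,::-1].astype('u1'),None,fx=4.5,fy=4.5,interpolation=cv2.INTER_CUBIC))
"
```

```text
t 23.1 tcp [ 0.5832 -0.3062  0.1605] yaw 114.5 j [ 0.65  0.86 -0.46  1.51  0.44  0.88  2.04] n 2
[[0.01,-0.01,0.71,0,0,0],[0.01,-0.01,0.71,0.06,0.02,0]]
[ 0.5840119  -0.30511278  0.1616446 ]
0.018 top [ 11.1854   0.5858  -0.3013 292.586 ]
0.018 side [ 10.94     0.5856  -0.3037 295.751 ]
0.022 top [ 11.0822   0.5859  -0.3014 292.7365]
0.022 side [ 10.7237   0.5853  -0.3037 295.2934]
0.025 top [ 11.0444   0.5862  -0.3015 293.3457]
0.025 side [ 10.6121   0.5857  -0.3037 295.0217]
0.028 top [ 11.0889   0.5867  -0.3026 292.4612]
0.028 side [ 10.7206   0.5861  -0.303  295.4065]
```

View pics/s3.png

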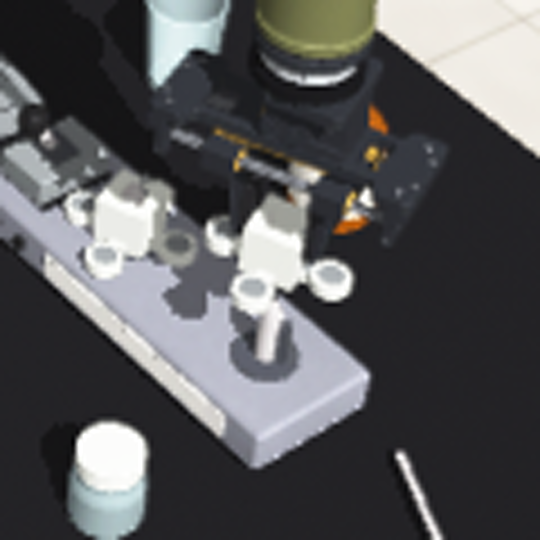

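Side view: carrier B hangs level above spindle 0, and the fit puts it about 3 mm off in y. I'll correct by 1.9 mm along tool x and −2.7 mm along tool y, then lower.

>>> {"fn": "jog_arm", "kwargs": {"deltas": [[0.06,-0.09,0,0,0,0],[0,0,0.6,0.04,0,0],[0,0,0.6,0,0,0],[0,0,0.3,0,0,0],[0,0,0,0,0,0],[0,0,0,0,0,0]]}}

```text
t: 24.15
tcp_pos: [0.584, -0.3092, 0.1171]
tool_rot: [0.002, -0.214, 0.977, 0.0]
contact_force: [0.8, -0.0, -1.6]
opening: 0.449
grasp_force: 30.0
```

```bash
python3 plan.py 583.2 -308.6 102 114.5; python3 -W ignore -c "
from avg import *
for n in('top','side'): avg(n,3)
from fit import *
s=sense()['tcp_pos'];print(s)
for n in('top','side'):
    r=fit(CAR,(.5855,-.3057),.075,cams=(n,),z0=s[2]-.025,yaws=[295,25]);print(n,np.round(r[0],4))
"
```

```text
t 24.15 tcp [ 0.584  -0.3092  0.1171] yaw 114.7 j [ 0.64  0.91 -0.43  1.54  0.48  0.8   2.02] n 1
[[0.02,0.03,0.5,0,0.03,0.03]]
[ 0.58373022 -0.30922059  0.11703282]
top [ 10.9847   0.5868  -0.306  293.7357]
side [ 10.5444   0.5856  -0.3073 295.6015]
```

>>> {"fn": "jog_arm", "kwargs": {"deltas": [[0.02,0.04,0.1,0,0,0],[0,0,0.2,0,0,0],[0,0,0.2,0,0,0],[0,0,0,0,0,0],[0,0,0,0,0,0]]}}

```text
t: 25.08
tcp_pos: [0.5826, -0.3083, 0.1015]
tool_rot: [0.001, -0.214, 0.977, 0.0]
contact_force: [0.9, 0.2, -0.7]
opening: 0.451
grasp_force: 30.0
```

>>> {"fn": "jog_arm", "kwargs": {"deltas": [[0,0,0.15,0,0,0],[0,0,0.15,0,0,0],[0,0,0,0,0,0]]}}

```text
t: 25.45
tcp_pos: [0.5822, -0.3082, 0.0921]
tool_rot: [0.001, -0.214, 0.977, 0.001]
contact_force: [0.4, -0.0, -1.2]
opening: 0.448
grasp_force: 30.0
```

>>> {"fn": "jog_arm", "kwargs": {"deltas": [[0,0,0.2,0,0,0],[0,0,0.2,0,0,0],[0,0,0.15,0,0,0],[0,0,0,0,0,0]]}}

```text
t: 25.95
tcp_pos: [0.5823, -0.3081, 0.0756]
tool_rot: [0.001, -0.214, 0.977, 0.001]
contact_force: [-0.5, 0.2, -0.6]
opening: 0.449
grasp_force: 30.0
```

>>> {"fn": "jog_arm", "kwargs": {"deltas": [[0,0,0.06,0,0,0],[0,0,0.04,0,0,0],[0,0,0,0,0,0]]}}

```text
t: 26.32
tcp_pos: [0.5828, -0.3083, 0.0742]
tool_rot: [0.001, -0.214, 0.977, 0.0]
contact_force: [-1.7, 0.5, 5.0]
opening: 0.449
grasp_force: 30.0
```

Seated. Next is a slight press, release, lift, and a move towards the lever.

>>> {"fn": "jog_arm", "kwargs": {"deltas": [[0,0,0.05,0,0,0],[0,0,0,0,0,0]]}}

```text
t: 26.58
tcp_pos: [0.5829, -0.3083, 0.0741]
tool_rot: [0.001, -0.214, 0.977, -0.0]
contact_force: [-4.5, 1.9, 14.6]
opening: 0.448
grasp_force: 30.0
```

>>> {"fn": "jog_arm", "kwargs": {"deltas": [[0,0,0,0,0,0],[0,0,0,0,0,0],[0,0,0,0,0,0]], "fingers": 0.75}}

```text
t: 26.95
tcp_pos: [0.5826, -0.3083, 0.0714]
tool_rot: [0.001, -0.214, 0.977, 0.001]
contact_force: [-0.5, 0.5, -0.1]
opening: 0.746
grasp_force: 0.0
```

>>> {"fn": "jog_arm", "kwargs": {"deltas": [[0,0,-0.5,0,0,0],[0,0,-1,0,0,0],[0,0,-1,0,0,0],[0,0,-1,0,0,0],[0,0,0,0,0,0]]}}

```text
t: 27.58
tcp_pos: [0.5843, -0.3089, 0.1801]
tool_rot: [0.004, -0.214, 0.977, -0.001]
contact_force: [0.7, 0.0, -0.3]
opening: 0.749
grasp_force: 0.0
```

```bash
python3 plan.py 500 -68 150 92.3
```

```text
t 27.57 tcp [ 0.5843 -0.3089  0.1801] yaw 114.7 j [ 0.66  0.83 -0.47  1.5   0.44  0.9   2.05] n 9
[[-0.09,0.94,0.11,0,0,0.41],[-0.05,0.94,0.11,0,0,0.41],[-0.01,0.95,0.11,0,0,0.41],[0.04,0.95,0.11,0,0,0.41],[0.08,0.94,0.11,0,0,0.41],[0.12,0.94,0.11,0,0,0.41],[0.16,0.93,0.11,0,0,0.41],[0.2,0.92,0.11,0,0,0.41],[0.24,0.92,0.11,-0.04,0.07,0.41]]
```

>>> {"fn": "jog_arm", "kwargs": {"deltas": [[-0.09,0.94,0.11,0,0,0.41],[-0.05,0.94,0.11,0,0,0.41],[-0.01,0.95,0.11,0,0,0.41],[0.04,0.95,0.11,0,0,0.41],[0.08,0.94,0.11,0,0,0.41],[0.12,0.94,0.11,0,0,0.41],[0.16,0.93,0.11,0,0,0.41],[0.2,0.92,0.11,0,0,0.41],[0.24,0.92,0.11,-0.04,0.07,0.41],[0,0,0,0,0,0]], "fingers": 0}}

```text
t: 28.82
tcp_pos: [0.4962, -0.0653, 0.1466]
tool_rot: [-0.004, -0.024, 1.0, 0.003]
contact_force: [0.6, -0.5, 0.1]
opening: 0.003
grasp_force: 0.0
```

```bash
python3 plan.py 500 -67 100 92.3;  python3 -W ignore - <<'E'
from avg import *
for n in('top','side'): avg(n,4)
from run1 import *
for nm,c,yw in(('sp0',(.5855,-.3057),295),('sp1',(.5795,-.1545),24)):
  for z0 in(.045,.049,.053): show((nm,z0),fit(CAR,c,.058,zb=.045,z0=z0,yaws=[yw],cams=('side',))); show((nm,z0),fit(CAR,c,.022,zb=.045,z0=z0,yaws=[yw],cams=('top',)))
for n in ('top','side'):
    P=cloud(n,np.load(n+'A.npz')['d']);m=(abs(P[...,0]-.57)<.07)&(abs(P[...,1]+.066)<.025)&(P[...,2]>.1)&(P[...,2]<.13);print(n,m.sum(),P[m].mean(0))
E
```

```text
t 28.82 tcp [ 0.4962 -0.0653  0.1466] yaw 92.8 j [ 0.21  0.69 -0.27  2.01  0.36  0.49  1.3 ] n 2
[[-0.07,-0.04,0.78,0,0,0.04],[-0.07,-0.04,0.78,0.06,-0.07,0.04]]
('sp0', 0.045) [[5.3, 585.5, -306.3, 294.0]]
('sp0', 0.045) [[6.0, 585.5, -305.2, 292.5]]
('sp0', 0.049) [[4.0, 584.8, -306.8, 294.4]]
('sp0', 0.049) [[4.4, 585.3, -304.9, 295.7]]
('sp0', 0.053) [[4.8, 584.7, -307.0, 294.0]]
('sp0', 0.053) [[5.4, 585.3, -305.0, 293.7]]
('sp1', 0.045) [[5.2, 579.1, -155.3, 24.7]]
('sp1', 0.045) [[12.0, 579.5, -154.5, 24.0]]
('sp1', 0.049) [[3.8, 578.7, -155.8, 23.7]]
('sp1', 0.049) [[12.0, 579.5, -154.5, 24.0]]
('sp1', 0.053) [[4.6, 578.3, -156.3, 23.7]]
('sp1', 0.053) [[12.0, 579.5, -154.5, 24.0]]
top 0 [nan nan nan]
side 29 [ 0.55204193 -0.07419815  0.1145047 ]
```

Both carriers are seated at z = 49 mm with the right yaw. Now I'll push the lever.

>>> {"fn": "jog_arm", "kwargs": {"deltas": [[-0.07,-0.04,0.78,0,0,0.04],[-0.07,-0.04,0.78,0.06,-0.07,0.04],[-0.3,0,0,0,0,0],[-0.3,0,0,0,0,0],[-0.3,0,0,0,0,0],[-0.3,0,0,0,0,0],[0,0,0,0,0,0]]}}

```text
t: 30.1
tcp_pos: [0.5381, -0.0683, 0.1006]
tool_rot: [0.002, -0.018, 1.0, -0.0]
contact_force: [-0.2, -0.1, -0.0]
opening: -0.0
grasp_force: 0.1
```

>>> {"fn": "jog_arm", "kwargs": {"deltas": [[-0.3,0,0,0,0,0],[-0.3,0,0,0,0,0],[-0.3,0,0,0,0,0],[-0.2,0,0,0,0,0],[0,0,0,0,0,0]]}}

```text
t: 30.72
tcp_pos: [0.5712, -0.0669, 0.1003]
tool_rot: [0.002, -0.018, 1.0, -0.0]
contact_force: [0.0, 1.1, -0.5]
opening: 0.005
grasp_force: 0.0
```

>>> {"fn": "jog_arm", "kwargs": {"deltas": [[-0.15,0,0,0,0,0],[-0.15,0,0,0,0,0],[0,0,0,0,0,0]]}}

```text
t: 31.1
tcp_pos: [0.5778, -0.0669, 0.1]
tool_rot: [-0.0, -0.018, 1.0, -0.001]
contact_force: [-4.0, 0.8, 0.3]
opening: 0.003
grasp_force: 2.1
```

>>> {"fn": "jog_arm", "kwargs": {"deltas": [[-0.1,0,0,0,0,0],[-0.1,0,0,0,0,0],[0,0,0,0,0,0]]}}

```text
t: 31.48
tcp_pos: [0.5782, -0.0669, 0.0998]
tool_rot: [-0.006, -0.018, 1.0, -0.001]
contact_force: [-14.9, 1.1, 9.3]
opening: 0.002
grasp_force: 7.7
```

```bash
python3 -W ignore - <<'E'
from avg import *
s=sense();print(s['tcp_pos'],s['contact_force'])
im,d=avg('side',4)
cv2.imwrite('pics/s4.png',cv2.resize(im[180:270,270:360,::-1].astype('u1'),None,fx=6,fy=6,interpolation=cv2.INTER_CUBIC))
E
```

```text
[ 0.5781506  -0.06692237  0.09983351] [-14.90015194   1.11630225   9.3219455 ]
```

View pics/s4.png

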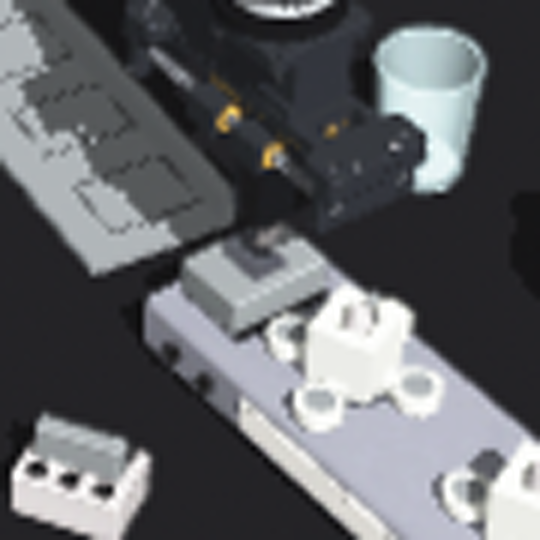

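The view shows the lever's rod leaning to the back with the finger hard against it (15 N), so it is fully over. I'll back off and go to block 2.

>>> {"fn": "jog_arm", "kwargs": {"deltas": [[0.6,0,0,0,0,0],[0.9,0,0,0,0,0],[0.9,0,0,0,0,0],[0.3,0,-0.5,0,0,0],[0,0,0,0,0,0]]}}

```text
t: 32.3
tcp_pos: [0.5063, -0.0694, 0.1169]
tool_rot: [0.004, -0.018, 1.0, -0.0]
contact_force: [1.3, -0.3, -1.7]
opening: 0.005
grasp_force: 0.0
```

```bash
python3 -W ignore - <<'E'
from avg import *
for n in('top','side'): avg(n,4)
from run1 import *
for nm,c,yw in (('b2',(.4213,-.1151),122.6),('b1',(.4348,.1189),53.4),('b0',(.430,.3327),-16.8)): show(nm,fit(BLK,c,.05,yaws=[yw],cams=('side',)))
P=cloud('side',np.load('sideA.npz')['d']);m=(abs(P[...,0]-.57)<.07)&(abs(P[...,1]+.066)<.025)&(P[...,2]>.09)&(P[...,2]<.13);print(m.sum(),P[m].mean(0))
E
python3 plan.py 421 -115 100 32.6
```

```text
b2 [[10.1, 420.8, -116.7, 122.9]]
b1 [[2.2, 434.2, 117.5, 54.8]]
b0 [[2.5, 429.5, 330.9, -16.7]]
9 [ 0.53376952 -0.07650136  0.12050646]
t 32.7 tcp [ 0.5045 -0.0694  0.115 ] yaw 92.1 j [ 0.19  0.75 -0.23  2.02  0.39  0.42  1.26] n 11
[[0.26,-0.13,0.05,0,0,0.9],[0.24,-0.15,0.05,0,0,0.9],[0.23,-0.18,0.05,0,0,0.9],[0.21,-0.2,0.05,0,0,0.9],[0.19,-0.22,0.05,0,0,0.9],[0.17,-0.23,0.05,0,0,0.9],[0.15,-0.25,0.05,0,0,0.9],[0.12,-0.26,0.05,0,0,0.9],[0.1,-0.27,0.05,0,0,0.9],[0.07,-0.28,0.05,0,0,0.9],[0.05,-0.28,0.05,-0.01,0.02,0.9]]
```

>>> {"fn": "jog_arm", "kwargs": {"deltas": [[0.26,-0.13,0.05,0,0,0.9],[0.24,-0.15,0.05,0,0,0.9],[0.23,-0.18,0.05,0,0,0.9],[0.21,-0.2,0.05,0,0,0.9],[0.19,-0.22,0.05,0,0,0.9],[0.17,-0.23,0.05,0,0,0.9],[0.15,-0.25,0.05,0,0,0.9],[0.12,-0.26,0.05,0,0,0.9],[0.1,-0.27,0.05,0,0,0.9],[0.07,-0.28,0.05,0,0,0.9]], "fingers": 0.45}}

```text
t: 33.95
tcp_pos: [0.4285, -0.1115, 0.0999]
tool_rot: [0.001, 0.439, 0.898, 0.0]
contact_force: [0.2, 0.2, 0.5]
opening: 0.451
grasp_force: 0.0
```

>>> {"fn": "jog_arm", "kwargs": {"deltas": [[0.05,-0.28,0.05,0,0,0.9],[0,0,0,0,0,0],[0,0,0,0,0,0]]}}

```text
t: 34.33
tcp_pos: [0.4216, -0.1153, 0.0986]
tool_rot: [0.001, 0.479, 0.878, 0.0]
contact_force: [1.2, 0.8, -0.1]
opening: 0.444
grasp_force: 0.0
```

```bash
python3 plan.py 421 -115.3 36 32.6
```

```text
t 34.33 tcp [ 0.4216 -0.1153  0.0986] yaw 32.8 j [ 0.16  0.73 -0.    2.24  0.01  0.16  0.73] n 3
[[0.01,-0.01,0.7,0,0,0.01],[0.01,-0.01,0.7,0,0,0.01],[0.01,-0.01,0.7,0.02,0.02,0.01]]
```

>>> {"fn": "jog_arm", "kwargs": {"deltas": [[0.01,-0.01,0.7,0,0,0],[0.01,-0.01,0.7,0,0,0],[0.01,-0.01,0.7,0,0,0],[0,0,0,0,0,0],[0,0,0,0,0,0]]}}

```text
t: 34.95
tcp_pos: [0.4254, -0.1167, 0.041]
tool_rot: [-0.004, 0.48, 0.878, -0.001]
contact_force: [-0.6, 0.3, 0.3]
opening: 0.448
grasp_force: 0.0
```

>>> {"fn": "jog_arm", "kwargs": {"deltas": [[0,0,0,0,0,0],[0,0,0,0,0,0],[0,0,0,0,0,0],[0,0,0,0,0,0],[0,0,0,0,0,0]], "fingers": 0, "grip_force": 35}}

```text
t: 35.58
tcp_pos: [0.4248, -0.117, 0.0406]
tool_rot: [-0.004, 0.48, 0.877, -0.001]
contact_force: [-2.0, -0.6, 1.9]
opening: 0.127
grasp_force: 34.9
```

>>> {"fn": "jog_arm", "kwargs": {"deltas": [[0,0,-0.9,0,0,0],[0,0,-0.9,0,0,0],[0,0,-0.9,0,0,0],[0,0,-0.9,0,0,0],[0,0,0,0,0,0]]}}

```text
t: 36.2
tcp_pos: [0.4275, -0.117, 0.1496]
tool_rot: [-0.002, 0.48, 0.877, -0.0]
contact_force: [-0.1, 0.2, -3.3]
opening: 0.133
grasp_force: 34.9
```

```bash
python3 plan.py 602 158 120 85.2
```

```text
t 36.2 tcp [ 0.4275 -0.117   0.1496] yaw 32.7 j [ 0.21  0.63 -0.08  2.18  0.14  0.34  0.59] n 12
[[0.38,0.82,0.08,0,0,-0.73],[0.32,0.85,0.08,0,0,-0.73],[0.25,0.87,0.08,0,0,-0.73],[0.18,0.89,0.08,0,0,-0.73],[0.12,0.9,0.08,0,0,-0.73],[0.05,0.9,0.08,0,0,-0.73],[-0.02,0.9,0.08,0,0,-0.73],[-0.09,0.9,0.08,0,0,-0.73],[-0.16,0.89,0.08,0,0,-0.73],[-0.23,0.88,0.08,0,0,-0.73],[-0.29,0.86,0.08,0,0,-0.73],[-0.36,0.83,0.08,-0.02,-0.03,-0.73]]
```

>>> {"fn": "jog_arm", "kwargs": {"deltas": [[0.38,0.82,0.08,0,0,-0.73],[0.32,0.85,0.08,0,0,-0.73],[0.25,0.87,0.08,0,0,-0.73],[0.18,0.89,0.08,0,0,-0.73],[0.12,0.9,0.08,0,0,-0.73],[0.05,0.9,0.08,0,0,-0.73],[-0.02,0.9,0.08,0,0,-0.73],[-0.09,0.9,0.08,0,0,-0.73],[-0.16,0.89,0.08,0,0,-0.73],[-0.23,0.88,0.08,0,0,-0.73]]}}

```text
t: 37.45
tcp_pos: [0.5711, 0.113, 0.1216]
tool_rot: [-0.006, 0.116, 0.993, 0.0]
contact_force: [0.8, 0.0, -3.0]
opening: 0.132
grasp_force: 34.9
```

>>> {"fn": "jog_arm", "kwargs": {"deltas": [[-0.29,0.86,0.08,0,0,-0.73],[-0.36,0.83,0.08,0,0,-0.73],[0,0,0,0,0,0],[0,0,0,0,0,0]]}}

```text
t: 37.95
tcp_pos: [0.5995, 0.157, 0.1171]
tool_rot: [-0.006, 0.042, 0.999, -0.0]
contact_force: [0.8, 0.2, -3.4]
opening: 0.13
grasp_force: 34.9
```

```bash
python3 plan.py 602 158.2 55 85.2;  python3 -W ignore - <<'E'
from avg import *
for n in('top','side'): avg(n,3)
from run1 import *
s=sense()['tcp_pos'];print(s)
for n in('side','top'): show(n,fit(BLK,(s[0]-.0035,s[1]),.06,z0=s[2]-.041,yaws=[-4.8],cams=(n,)))
E
```

```text
t 37.95 tcp [0.5995 0.157  0.1171] yaw 85.2 j [-0.17  0.85 -0.28  1.67  0.33  0.68  0.86] n 3
[[-0.03,0.02,0.69,0,0,0],[-0.03,0.02,0.69,0,0,0],[-0.03,0.02,0.69,-0.01,-0.11,0]]
[0.60067178 0.15743653 0.11889459]
side [[10.6, 597.3, 156.2, -5.7]]
top [[10.9, 599.1, 161.2, 1.9]]
```

>>> {"fn": "jog_arm", "kwargs": {"deltas": [[-0.02,0.02,0.7,0,-0.1,0],[-0.02,0.01,0.7,0,0,0],[-0.01,0,0.7,0,0,0],[0,0,0.15,0,0,0],[0,0,0,0,0,0]]}}

```text
t: 38.88
tcp_pos: [0.6022, 0.159, 0.051]
tool_rot: [0.001, 0.042, 0.999, 0.0]
contact_force: [0.6, -0.0, -3.4]
opening: 0.127
grasp_force: 34.9
```

>>> {"fn": "jog_arm", "kwargs": {"deltas": [[0,0,0.08,0,0,0],[0,0,0,0,0,0]]}}

```text
t: 39.12
tcp_pos: [0.6026, 0.1591, 0.0494]
tool_rot: [0.002, 0.042, 0.999, 0.001]
contact_force: [0.0, 0.2, -2.3]
opening: 0.133
grasp_force: 34.9
```

Next I lower the last 2 mm and slide it to the fence.

>>> {"fn": "jog_arm", "kwargs": {"deltas": [[0,0,0.06,0,0,0],[0,0,0,0,0,0]]}}

```text
t: 39.38
tcp_pos: [0.6023, 0.159, 0.0472]
tool_rot: [0.001, 0.042, 0.999, 0.001]
contact_force: [0.2, -1.0, -2.7]
opening: 0.133
grasp_force: 34.9
```

>>> {"fn": "jog_arm", "kwargs": {"deltas": [[-0.03,-0.03,0,0,0,0],[-0.03,0,0,0,0,0],[0,0,0,0,0,0]]}}

```text
t: 39.75
tcp_pos: [0.6031, 0.1581, 0.0471]
tool_rot: [0.0, 0.042, 0.999, 0.0]
contact_force: [-3.0, 0.7, -1.0]
opening: 0.133
grasp_force: 34.9
```

>>> {"fn": "jog_arm", "kwargs": {"deltas": [[-0.03,0,0,0,0,0],[-0.03,0,0,0,0,0],[0,0,0,0,0,0]]}}

```text
t: 40.12
tcp_pos: [0.6033, 0.1581, 0.0469]
tool_rot: [-0.001, 0.041, 0.999, 0.0]
contact_force: [-6.1, 1.2, 1.4]
opening: 0.134
grasp_force: 34.9
```

>>> {"fn": "jog_arm", "kwargs": {"deltas": [[0,0,0.05,0,0,0],[0,0,0,0,0,0]]}}

```text
t: 40.38
tcp_pos: [0.6033, 0.1578, 0.0464]
tool_rot: [-0.001, 0.041, 0.999, -0.0]
contact_force: [-8.3, -0.0, 9.6]
opening: 0.131
grasp_force: 34.9
```

>>> {"fn": "jog_arm", "kwargs": {"deltas": [[0,0,0,0,0,0],[0,0,0,0,0,0],[0,0,0,0,0,0]], "fingers": 0.45}}

```text
t: 40.75
tcp_pos: [0.6068, 0.1578, 0.0459]
tool_rot: [0.002, 0.042, 0.999, 0.001]
contact_force: [-0.7, 0.6, 0.6]
opening: 0.442
grasp_force: 0.0
```

>>> {"fn": "jog_arm", "kwargs": {"deltas": [[0,0,-0.6,0,0,0],[0,0,-1,0,0,0],[0,0,-0.7,0,0,0],[0,0,0,0,0,0]]}}

```text
t: 41.25
tcp_pos: [0.6074, 0.1583, 0.1173]
tool_rot: [0.003, 0.042, 0.999, 0.002]
contact_force: [-0.2, -0.1, -0.1]
opening: 0.45
grasp_force: 0.0
```

```bash
python3 plan.py 435 118.5 100 143.4
```

```text
t 41.25 tcp [0.6074 0.1583 0.1173] yaw 85.2 j [-0.17  0.85 -0.28  1.66  0.34  0.67  0.85] n 11
[[0.51,-0.16,0.05,0,0,-0.88],[0.52,-0.12,0.05,0,0,-0.88],[0.53,-0.07,0.05,0,0,-0.88],[0.54,-0.02,0.05,0,0,-0.88],[0.54,0.03,0.05,0,0,-0.88],[0.53,0.08,0.05,0,0,-0.88],[0.52,0.13,0.05,0,0,-0.88],[0.51,0.18,0.05,0,0,-0.88],[0.49,0.22,0.05,0,0,-0.88],[0.47,0.27,0.05,0,0,-0.88],[0.44,0.31,0.05,0.03,0.07,-0.88]]
```

>>> {"fn": "jog_arm", "kwargs": {"deltas": [[0.51,-0.16,0.05,0,0,-0.88],[0.52,-0.12,0.05,0,0,-0.88],[0.53,-0.07,0.05,0,0,-0.88],[0.54,-0.02,0.05,0,0,-0.88],[0.54,0.03,0.05,0,0,-0.88],[0.53,0.08,0.05,0,0,-0.88],[0.52,0.13,0.05,0,0,-0.88],[0.51,0.18,0.05,0,0,-0.88],[0.49,0.22,0.05,0,0,-0.88],[0.47,0.27,0.05,0,0,-0.88]]}}

```text
t: 42.5
tcp_pos: [0.4479, 0.1211, 0.0989]
tool_rot: [0.001, -0.408, 0.913, 0.0]
contact_force: [0.8, -0.8, 0.9]
opening: 0.455
grasp_force: 0.0
```

>>> {"fn": "jog_arm", "kwargs": {"deltas": [[0.44,0.31,0.05,0.03,0.07,-0.88],[0,0,0,0,0,0],[0,0,0,0,0,0]]}}

```text
t: 42.88
tcp_pos: [0.4337, 0.1181, 0.0977]
tool_rot: [-0.001, -0.448, 0.894, -0.003]
contact_force: [0.3, -0.4, -0.2]
opening: 0.446
grasp_force: 0.0
```

```bash
python3 plan.py 435 118.5 36 143.4;python3 -W ignore - <<'E'
from avg import *
for n in('top','side'): avg(n,4)
from run1 import *
show('placed2',fit(BLK,(.6006,.1582),.05,zb=.006,z0=.006,yaws=[-4.8]))
show('b1',fit(BLK,(.4348,.1189),.05,yaws=[53.4],cams=('side',)))
show('b0',fit(BLK,(.430,.3327),.05,yaws=[-16.8]))
show('tray',fit(TRAY,(.597,.2114),.2,yaws=[-4.8]))
E
```

```text
t 42.88 tcp [0.4337 0.1181 0.0977] yaw 143.2 j [-0.16  0.75 -0.34  2.19  0.83  0.32  1.29] n 3
[[-0.02,-0.01,0.69,0,0,-0.01],[-0.02,-0.01,0.69,0,0,-0.01],[-0.02,-0.01,0.69,-0.04,-0.04,-0.01]]
placed2 [[3.7, 600.7, 158.1, -3.4]]
b1 [[9.9, 434.1, 117.0, 54.0]]
b0 [[2.2, 430.1, 332.6, -16.7]]
tray [[3.2, 597.0, 211.4, -4.8]]
```

Block 2 is placed well: within 1 mm of the outline's middle and 1.4° of square. Descending on block 1.

>>> {"fn": "jog_arm", "kwargs": {"deltas": [[-0.02,-0.01,0.7,0,0,0],[-0.02,-0.01,0.7,0,0,0],[-0.02,-0.01,0.68,0,0,0],[0,0,0,0,0,0],[0,0,0,0,0,0]]}}

```text
t: 43.9
tcp_pos: [0.4347, 0.1183, 0.0358]
tool_rot: [-0.001, -0.449, 0.894, -0.003]
contact_force: [0.5, -0.3, -0.5]
opening: 0.447
grasp_force: 0.0
```

>>> {"fn": "jog_arm", "kwargs": {"deltas": [[0,0,0,0,0,0],[0,0,0,0,0,0],[0,0,0,0,0,0],[0,0,0,0,0,0],[0,0,0,0,0,0]], "fingers": 0}}

```text
t: 44.52
tcp_pos: [0.4349, 0.1181, 0.0355]
tool_rot: [-0.001, -0.448, 0.894, -0.003]
contact_force: [0.8, -0.3, 2.9]
opening: 0.132
grasp_force: 34.9
```

>>> {"fn": "jog_arm", "kwargs": {"deltas": [[0,0,-0.9,0,0,0],[0,0,-0.9,0,0,0],[0,0,-0.9,0,0,0],[0,0,-0.9,0,0,0],[0,0,0,0,0,0]]}}

```text
t: 45.15
tcp_pos: [0.4352, 0.1192, 0.1444]
tool_rot: [-0.0, -0.448, 0.894, -0.003]
contact_force: [0.2, 0.7, -3.2]
opening: 0.135
grasp_force: 34.9
```

```bash
python3 plan.py 605 240 120 85.2
```

```text
t 45.15 tcp [0.4352 0.1192 0.1444] yaw 143.3 j [-0.05  0.68 -0.51  2.16  0.74  0.48  1.36] n 11
[[-0.6,-0.19,0.07,0,0,0.88],[-0.62,-0.14,0.07,0,0,0.88],[-0.63,-0.08,0.07,0,0,0.88],[-0.63,-0.02,0.07,0,0,0.88],[-0.63,0.04,0.07,0,0,0.88],[-0.62,0.09,0.07,0,0,0.88],[-0.61,0.15,0.07,0,0,0.88],[-0.6,0.21,0.07,0,0,0.88],[-0.57,0.26,0.07,0,0,0.88],[-0.55,0.31,0.07,0,0,0.88],[-0.52,0.36,0.07,-0.05,-0.03,0.88]]
```

>>> {"fn": "jog_arm", "kwargs": {"deltas": [[-0.6,-0.19,0.07,0,0,0.88],[-0.62,-0.14,0.07,0,0,0.88],[-0.63,-0.08,0.07,0,0,0.88],[-0.63,-0.02,0.07,0,0,0.88],[-0.63,0.04,0.07,0,0,0.88],[-0.62,0.09,0.07,0,0,0.88],[-0.61,0.15,0.07,0,0,0.88],[-0.6,0.21,0.07,0,0,0.88],[-0.57,0.26,0.07,0,0,0.88],[-0.55,0.31,0.07,0,0,0.88]]}}

```text
t: 46.4
tcp_pos: [0.5882, 0.2284, 0.1194]
tool_rot: [-0.001, -0.003, 1.0, -0.005]
contact_force: [0.5, -0.1, -1.0]
opening: 0.129
grasp_force: 34.9
```

>>> {"fn": "jog_arm", "kwargs": {"deltas": [[-0.52,0.36,0.07,-0.05,-0.03,0.88],[0,0,0,0,0,0],[0,0,0,0,0,0]]}}

```text
t: 46.78
tcp_pos: [0.6029, 0.2387, 0.1183]
tool_rot: [0.001, 0.041, 0.999, -0.002]
contact_force: [-0.0, -0.7, -1.4]
opening: 0.13
grasp_force: 34.9
```

```bash
python3 plan.py 605 239.8 45 85.2
```

```text
t 46.77 tcp [0.6029 0.2387 0.1183] yaw 85.3 j [-0.29  0.88 -0.29  1.58  0.34  0.73  0.74] n 3
[[-0.02,0.02,0.81,0,0,0.01],[-0.02,0.02,0.81,0,0,0.01],[-0.02,0.02,0.81,-0.03,0.01,0.01]]
```

>>> {"fn": "jog_arm", "kwargs": {"deltas": [[-0.02,0.02,0.8,0,0,0],[-0.02,0.01,0.8,0,0,0],[-0.01,0.01,0.75,0,0,0],[0,0,0,0,0,0],[0,0,0.08,0,0,0],[0,0,0,0,0,0]]}}

```text
t: 47.52
tcp_pos: [0.6066, 0.2408, 0.0474]
tool_rot: [0.002, 0.042, 0.999, -0.0]
contact_force: [0.9, -0.6, -1.8]
opening: 0.131
grasp_force: 34.9
```

>>> {"fn": "jog_arm", "kwargs": {"deltas": [[0,0,0.04,0,0,0],[0,0,0,0,0,0]]}}

```text
t: 47.78
tcp_pos: [0.6063, 0.2406, 0.0457]
tool_rot: [0.002, 0.042, 0.999, -0.001]
contact_force: [-0.4, -0.1, -1.7]
opening: 0.128
grasp_force: 34.9
```

>>> {"fn": "jog_arm", "kwargs": {"deltas": [[-0.04,0,0,0,0,0],[-0.03,0,0,0,0,0],[0,0,0,0,0,0]]}}

```text
t: 48.15
tcp_pos: [0.6083, 0.2404, 0.0454]
tool_rot: [0.002, 0.042, 0.999, -0.001]
contact_force: [0.3, 0.4, -2.2]
opening: 0.133
grasp_force: 34.9
```

>>> {"fn": "jog_arm", "kwargs": {"deltas": [[0,0,0.08,0,0,0],[0,0,0.05,0,0,0],[0,0,0,0,0,0]]}}

```text
t: 48.52
tcp_pos: [0.6083, 0.2404, 0.0417]
tool_rot: [0.002, 0.042, 0.999, -0.001]
contact_force: [-0.4, -1.0, 1.0]
opening: 0.134
grasp_force: 34.9
```

>>> {"fn": "jog_arm", "kwargs": {"deltas": [[-0.03,-0.01,0,0,0,0],[-0.03,0,0,0,0,0],[0,0,0,0,0,0]]}}

```text
t: 48.9
tcp_pos: [0.6087, 0.2403, 0.0415]
tool_rot: [0.001, 0.041, 0.999, -0.001]
contact_force: [-5.1, 0.1, 5.4]
opening: 0.135
grasp_force: 35.0
```

Against the fence and on the floor. I'll release, lift and go to block 0.

>>> {"fn": "jog_arm", "kwargs": {"deltas": [[0,0,0,0,0,0],[0,0,0,0,0,0],[0,0,0,0,0,0]], "fingers": 0.45}}

```text
t: 49.28
tcp_pos: [0.6107, 0.2398, 0.0415]
tool_rot: [0.002, 0.042, 0.999, -0.001]
contact_force: [0.0, 0.5, -0.7]
opening: 0.438
grasp_force: 0.0
```

>>> {"fn": "jog_arm", "kwargs": {"deltas": [[0,0,-0.6,0,0,0],[0,0,-1,0,0,0],[0,0,-0.7,0,0,0],[0,0,0,0,0,0]]}}

```text
t: 49.78
tcp_pos: [0.6112, 0.2407, 0.1129]
tool_rot: [0.004, 0.042, 0.999, 0.0]
contact_force: [-0.8, 0.0, 0.1]
opening: 0.447
grasp_force: 0.0
```

```bash
python3 plan.py 430 332 100 73.2
```

```text
t 49.77 tcp [0.6112 0.2407 0.1129] yaw 85.2 j [-0.29  0.89 -0.29  1.57  0.35  0.73  0.74] n 8
[[0.78,0.32,0.05,0,0,0.25],[0.79,0.3,0.05,0,0,0.25],[0.8,0.27,0.05,0,0,0.25],[0.81,0.25,0.05,0,0,0.25],[0.81,0.23,0.05,0,0,0.25],[0.82,0.21,0.05,0,0,0.25],[0.82,0.19,0.05,0,0,0.25],[0.83,0.17,0.05,0.01,0.07,0.25]]
```

>>> {"fn": "jog_arm", "kwargs": {"deltas": [[0.78,0.32,0.05,0,0,0.25],[0.79,0.3,0.05,0,0,0.25],[0.8,0.27,0.05,0,0,0.25],[0.81,0.25,0.05,0,0,0.25],[0.81,0.23,0.05,0,0,0.25],[0.82,0.21,0.05,0,0,0.25],[0.82,0.19,0.05,0,0,0.25],[0.83,0.17,0.05,0.01,0.07,0.25],[0,0,0,0,0,0],[0,0,0,0,0,0]]}}

```text
t: 51.02
tcp_pos: [0.4298, 0.3305, 0.0975]
tool_rot: [-0.002, 0.146, 0.989, -0.001]
contact_force: [0.2, -0.6, -0.2]
opening: 0.452
grasp_force: 0.0
```

```bash
python3 plan.py 430 332 36 73.2;python3 -W ignore - <<'E'
from avg import *
for n in('top','side'): avg(n,4)
from run1 import *
show('placed2',fit(BLK,(.6006,.1582),.05,zb=.006,z0=.006,yaws=[-4.8]))
show('placed1',fit(BLK,(.6074,.2399),.05,zb=.006,z0=.006,yaws=[-4.8]))
show('b0 side',fit(BLK,(.430,.3327),.05,yaws=[-16.8],cams=('side',)))
E
```

```text
t 51.02 tcp [0.4298 0.3305 0.0975] yaw 73.2 j [-0.65  0.8  -0.16  1.93  0.27  0.44  0.28] n 3
[[0,0.02,0.68,0,0,0],[0,0.02,0.68,0,0,0],[0,0.02,0.68,-0.02,-0.03,0]]
placed2 [[3.1, 600.6, 159.2, -4.6]]
placed1 [[2.9, 607.8, 241.8, -4.8]]
b0 side [[9.7, 429.5, 331.0, -16.6]]
```

>>> {"fn": "jog_arm", "kwargs": {"deltas": [[0,0.02,0.68,0,0,0],[0,0.02,0.68,0,0,0],[0,0.02,0.68,0,0,0],[0,0,0,0,0,0],[0,0,0,0,0,0]]}}

```text
t: 52.05
tcp_pos: [0.4293, 0.3332, 0.0371]
tool_rot: [-0.002, 0.146, 0.989, -0.0]
contact_force: [0.2, -0.5, 0.3]
opening: 0.448
grasp_force: 0.0
```

>>> {"fn": "jog_arm", "kwargs": {"deltas": [[0,0,0,0,0,0],[0,0,0,0,0,0],[0,0,0,0,0,0],[0,0,0,0,0,0],[0,0,0,0,0,0]], "fingers": 0}}

```text
t: 52.68
tcp_pos: [0.4289, 0.3324, 0.0366]
tool_rot: [-0.002, 0.146, 0.989, -0.001]
contact_force: [-0.9, -2.4, 4.5]
opening: 0.128
grasp_force: 34.9
```

>>> {"fn": "jog_arm", "kwargs": {"deltas": [[0,0,-0.9,0,0,0],[0,0,-0.9,0,0,0],[0,0,-0.9,0,0,0],[0,0,-0.9,0,0,0],[0,0,0,0,0,0]]}}

```text
t: 53.3
tcp_pos: [0.4304, 0.3342, 0.1458]
tool_rot: [-0.001, 0.146, 0.989, 0.001]
contact_force: [-1.1, -0.6, -3.5]
opening: 0.134
grasp_force: 34.9
```

```bash
python3 plan.py 612 321.6 120 85.2
```

```text
t 53.3 tcp [0.4304 0.3342 0.1458] yaw 73.2 j [-0.63  0.72 -0.19  1.9   0.24  0.55  0.3 ] n 7
[[-0.85,0.19,0.12,0,0,-0.29],[-0.85,0.17,0.12,0,0,-0.29],[-0.86,0.14,0.12,0,0,-0.29],[-0.86,0.12,0.12,0,0,-0.29],[-0.86,0.09,0.12,0,0,-0.29],[-0.86,0.06,0.12,0,0,-0.29],[-0.87,0.04,0.12,0.02,-0.02,-0.29]]
```

>>> {"fn": "jog_arm", "kwargs": {"deltas": [[-0.85,0.19,0.05,0,0,-0.29],[-0.85,0.17,0.05,0,0,-0.29],[-0.86,0.14,0.05,0,0,-0.29],[-0.86,0.12,0.05,0,0,-0.29],[0,0,0,0,0,0]]}}

```text
t: 53.92
tcp_pos: [0.5349, 0.3244, 0.1359]
tool_rot: [-0.002, 0.087, 0.996, -0.001]
contact_force: [0.2, 0.3, -2.4]
opening: 0.132
grasp_force: 34.9
```

```bash
python3 -W ignore - <<'E'
from run1 import *
for n in('top','side'):
    P=cloud(n,np.load(n+'A.npz')['d']);m=(abs(P[...,0]-.66)<.08)&(abs(P[...,1]-.457)<.08)&(P[...,2]>.05)&(P[...,2]<.2)
    q=P[m];print(n,m.sum(),np.percentile(q,[2,50,98],axis=0).round(3).tolist())
show('wash',fit([C(0,0,32,0,105)],(.66,.457),.06,yaws=[0]))
E
python3 plan.py 611 321.5 60 85.2
```

```text
top 412 [[0.63, 0.429, 0.056], [0.65, 0.45, 0.11], [0.683, 0.483, 0.163]]
side 340 [[0.629, 0.424, 0.052], [0.651, 0.442, 0.102], [0.683, 0.468, 0.161]]
wash [[4.4, 662.0, 460.1, -2.3]]
t 53.92 tcp [0.5349 0.3244 0.1359] yaw 80.0 j [-0.48  0.83 -0.25  1.64  0.29  0.71  0.52] n 4
[[-0.63,0.09,0.63,0,0,-0.22],[-0.63,0.07,0.63,0,0,-0.22],[-0.63,0.06,0.63,0,0,-0.22],[-0.64,0.04,0.63,-0.03,-0.04,-0.22]]
```

>>> {"fn": "jog_arm", "kwargs": {"deltas": [[-0.63,0.09,0.63,0,0,-0.22],[-0.63,0.07,0.63,0,0,-0.22],[-0.63,0.06,0.63,0,0,-0.22],[-0.64,0.04,0.63,-0.03,-0.04,-0.22],[0,0,0,0,0,0],[0,0,0,0,0,0]]}}

```text
t: 54.68
tcp_pos: [0.6077, 0.324, 0.0619]
tool_rot: [-0.001, 0.039, 0.999, 0.001]
contact_force: [0.1, -0.1, -2.9]
opening: 0.13
grasp_force: 34.9
```

```bash
python3 plan.py 611.5 320.8 44 85.2 2
```

```text
t 54.67 tcp [0.6077 0.324  0.0619] yaw 85.5 j [-0.42  1.   -0.27  1.46  0.34  0.72  0.66] n 2
[[-0.07,-0.05,0.3,0,0,0.03],[-0.07,-0.05,0.3,0.02,-0.02,0.03]]
```

>>> {"fn": "jog_arm", "kwargs": {"deltas": [[-0.05,-0.05,0.3,0,0,0.03],[-0.05,-0.04,0.25,0,0,0.02],[0,0,0,0,0,0]]}}

```text
t: 55.05
tcp_pos: [0.6118, 0.3197, 0.0449]
tool_rot: [-0.0, 0.042, 0.999, 0.001]
contact_force: [-0.0, 0.1, -2.9]
opening: 0.133
grasp_force: 34.9
```

>>> {"fn": "jog_arm", "kwargs": {"deltas": [[0,0,0.06,0,0,0],[0,0,0,0,0,0]]}}

```text
t: 55.3
tcp_pos: [0.6123, 0.3205, 0.0439]
tool_rot: [0.0, 0.042, 0.999, 0.001]
contact_force: [0.3, -0.3, -2.9]
opening: 0.133
grasp_force: 34.9
```

>>> {"fn": "jog_arm", "kwargs": {"deltas": [[-0.04,0,0,0,0,0],[-0.03,0,0,0,0,0],[0,0,0,0,0,0]]}}

```text
t: 55.68
tcp_pos: [0.613, 0.3206, 0.0438]
tool_rot: [-0.001, 0.042, 0.999, 0.001]
contact_force: [-5.5, 0.4, 1.0]
opening: 0.133
grasp_force: 34.9
```

>>> {"fn": "jog_arm", "kwargs": {"deltas": [[0.01,0.03,0.05,0,0,0],[0,0,0.03,0,0,0],[0,0,0,0,0,0]]}}

```text
t: 56.05
tcp_pos: [0.613, 0.3209, 0.0426]
tool_rot: [-0.001, 0.042, 0.999, 0.001]
contact_force: [-6.6, -2.9, 8.3]
opening: 0.132
grasp_force: 34.9
```

>>> {"fn": "jog_arm", "kwargs": {"deltas": [[0,0,0,0,0,0],[0,0,0,0,0,0],[0,0,0,0,0,0]], "fingers": 0.45}}

```text
t: 56.42
tcp_pos: [0.6151, 0.3211, 0.0416]
tool_rot: [0.001, 0.042, 0.999, 0.001]
contact_force: [-0.2, -0.4, -0.2]
opening: 0.443
grasp_force: 0.0
```

>>> {"fn": "jog_arm", "kwargs": {"deltas": [[0,0,-0.6,0,0,0],[0,0,-1,0,0,0],[0.3,-0.3,-0.9,0,0,0],[0.9,-0.2,-0.9,0,0,0],[1,0,-0.9,0,0,0],[1,0,0,0,0,0],[1,0,0,0,0,0],[1,0,0,0,0,0],[0,0,0,0,0,0],[0,0,0,0,0,0]]}}

```text
t: 57.68
tcp_pos: [0.4589, 0.3192, 0.1713]
tool_rot: [0.001, 0.043, 0.999, 0.002]
contact_force: [-0.2, 0.1, 0.4]
opening: 0.448
grasp_force: 0.0
```

```bash
python3 -W ignore - <<'E'
from avg import *
for n in('top','side'): avg(n,6)
from run1 import *
T=(.597,.2114,np.radians(-4.8))
r=fit(TRAY,(.597,.2114),.2,yaws=[-4.8])
for i,ly in enumerate((.1113,.0293,-.0527)):
    c=(.597+.008*.9965+ly*.0837,.2114-.008*.0837+ly*.9965)
    q=fit(BLK,c,.05,zb=.006,z0=.006,yaws=[-4.8])[0]
    d=np.array(q[1:3])-c;a=T[2];print(i,np.round(q,4),'local err mm',np.round(1000*np.array([np.cos(a)*d[0]+np.sin(a)*d[1],-np.sin(a)*d[0]+np.cos(a)*d[1]]),1))
for nm,c,yw in(('sp0',(.5853,-.3057),295),('sp1',(.579,-.155),24)): show(nm,fit(CAR,c,.058,zb=.045,z0=.049,yaws=[yw]))
P=cloud('side',np.load('sideA.npz')['d']);m=(abs(P[...,0]-.58)<.05)&(abs(P[...,1]+.066)<.025)&(P[...,2]>.1)&(P[...,2]<.13);print('ball',m.sum(),P[m].mean(0))
im=np.load('sideA.npz')['im']; cv2.imwrite('pics/s5.png',cv2.resize(im[140:300,200:400,::-1].astype('u1'),None,fx=3.7,fy=3.7,interpolation=cv2.INTER_CUBIC))
E
```

```text
0 [ 2.9907  0.6142  0.322  -4.2343] local err mm [-0.1  0.4]
1 [ 2.7285  0.6075  0.242  -4.4046] local err mm [-0.1  2.1]
2 [ 2.6682  0.6005  0.1592 -4.6226] local err mm [-0.2  1. ]
sp0 [[3.5, 585.6, -305.7, 294.1]]
sp1 [[3.1, 579.4, -154.0, 23.9]]
ball 46 [ 0.59381259 -0.07095811  0.11655061]
```

View pics/s5.png

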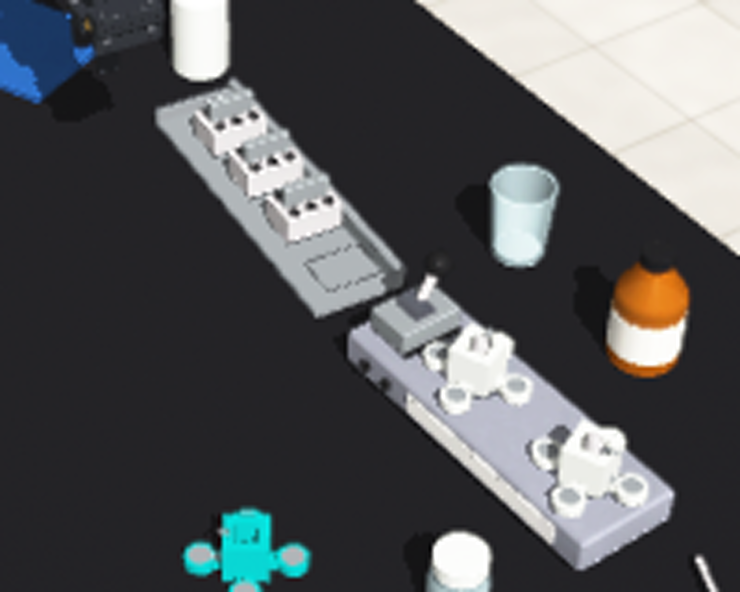

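The view shows three blocks squared in outlines 1–3 (230,120), (265,165) and (305,210). The lever leans back with its ball at (437,262), and both carriers are seated at (480,360) and (592,460). Handing in.

```bash
python3 -c "
from workcell import *
print(hand_in())"
```

```text
the job is handed in; nothing more can be done
None
```

The job is handed in, with no verdict returned: the last camera check showed both carriers keyed and fully down, the run lever over to the back, and the three blocks found standing in outlines 1–3 against the fence, each within about 2 mm of its outline's middle.

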